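# Close the lane exit with its keyhole gate and line up the sample tins

### The arm

A 6-joint arm with a two-finger parallel gripper is mounted at the origin on the work surface. World frame = base frame: x ahead of the robot, y to its left, z up, the work surface at z = 0. Lengths are in m, angles in rad, forces in N, time in s.
With the tool pointing down it reaches from about 0.3 to 0.75 m from the base axis. Payload 8.5 kg.
Tool frame: the origin (TCP) lies on the front face of the gripper's body, between the roots of the fingers; the fingertips stand 64 mm ahead of it and the grasp point (between the pads) lies 45 mm ahead of it; z points along the fingers, y is the line along which they close (so a half turn about z gives the same grasp; the last joint's range is limited). The gripper opens to 88 mm and grips with 3 to 60 N. Pads are 18 mm wide; open, the fingers measure 123 mm over their backs; the gripper's body (75 mm by 187 mm) begins 45 mm behind the grasp point.
Start: joints at [-1.379, 0.381, 1.297, -0, 1.464, -0.215], TCP at [0.218, -0.505, 0.303] pointing down, gripper open.
Joint ranges: [-3.11, 3.11], [-0.89, 2.33], [0.22, 2.48], [-1.42, 4.56], [0.17, 2.85], [-2.88, 2.88]. Speed limits (rad/s): [2.39, 2.39, 3.14, 3.14, 3.14, 3.14].

### API

Orientations are given as a unit quaternion [w, x, y, z].
In Python, from bench import state, capture, sign_off gives the robot as it stands.
- The arm moves only by the shell command python3 -m handwheel 'ROWS' [FORCE]. ROWS is JSON, a list of rows, each an object with "hand": the closure, from 0 (fully open) to 1 (shut); "offset": the shift along the world's x, y, z in cm, a list of three; "angular": the turn, a rotation vector about the world's x, y, z in degrees, a list of three. A call has 1 to 12 rows; each row shifts and turns the commanded pose from where the row before left it; what a row does not reach is not made up. A row lasts 1/10 s, in which the tool goes at most 50 mm and 8.59 degrees, less where a joint would pass 70% of its speed; a pose out of reach is approached as far as the arm can. A call is refused whole if a number of a shift passes 5 or a number of a turn 8.59, either way. A call with a gripper value outside its range is refused whole. The fingers move at their own pace and stop on an object; FORCE is the grip in N (left out, the last holds). Time passes only in rows, so rows that do not move let the fingers close. It gives the time, the measured TCP pose, the force, the opening and the grip force at its end, in the units of the state.
- state(): the state, without advancing time (a new reading comes with each control period).
- capture(name): name is "scene" or "top" or "wrist"; returns a dict with "color" (480x640x3 uint8, red, green, blue), "range_z" (480x640 float32, m along the optical axis (not along the pixel's ray), 0 where there is no reading), "mtx" (3x3 intrinsics, pixels), "k1" (the pictures are not rectified: a ray, as slopes to the right and down, at radius r is drawn at 1 + k1 r^2 times it, then the intrinsics apply), "extrinsics" (4x4, takes a point from world to camera coordinates); the wrist camera has in their place "T_tool_cam" (4x4, takes a point from camera to tool coordinates, whose origin is the TCP and whose axes are the flange's). Camera axes: x right, y down, z forward; pixel columns grow to the right and rows downward; lengths in m; the calibration is good to about 2 mm. A picture is of the moment at which its call begins: read the wrist's pose just before it.
- sign_off(): hands the job in; it is judged then, once.
The state is a dict: "time": time; "q": joint angles; "dq": joint speeds; "joint_efforts": joint torques, N m; "tool_pos": TCP position; "eef_rot": TCP orientation; "force": force on the tool from outside, world axes, zero at the start; "wrist_torque": the same for the moment, N m; "opening": opening from 0.0 (shut) to 1.0 (fully open); "finger_force": force on a finger pad.
Only numpy, scipy, OpenCV 4.12 (cv2) and the standard library are available. Lean on these libraries where they do the work, as an engineer would, in place of code of your own. Each camera call takes 0.05 s, during which the arm holds its last target. There are 200 camera calls.

### The job

Set the tin lane up for the next batch: take the keyhole gate plate out of its wooden rack, hang it over the two screw heads on the exit portal and slide it fully down so that it locks. Then push the small sample tins on the table (there are two to four) one at a time through the flared mouth into single file between the guide rails, upright, closed up against the gate and each other, and last swing the keeper bar fully shut across the mouth. The tins' lids are only laid on, so slide the tins along the table without lifting or tipping them, and leave the big tin, the tools and the other things where they are.

Things in the scene. Friction and masses are not known exactly. Their poses are not given: they have to be found in the camera images.
- lane: fixed tin lane, turned differently each time. Origin: on the table, on its centre line, in the plane of the exit portal's front faces; x runs along the lane from portal to mouth, y across, z up. Two steel guide strips, 71 mm apart inside, 8 mm thick, tops 36 mm high, run straight from x = 20 to 285 mm (the gate hangs in the gap before them), then flare to x = 335 mm, 120 mm apart
- portal (a point): middle of the front face of the green exit portal's cross-member (lane x = 0, y = 0, 120 mm high). The cross-member spans heights 100 to 140 mm; two posts, 24 mm wide, 24 mm deep (x = -24 to 0), 140 mm tall, stand either side of the 71 mm wide exit. Two screws stick out of it along lane +x
- screw_a (a point): end of the shank, under the head, of the screw at lane x = 8, y = +25 mm, 122 mm above the table; shank 7 mm diameter, 8 mm long (x = 0 to 8); head 15 mm diameter, 5 mm thick (x = 8 to 13)
- screw_b (a point): the same point of the other screw, alike, at lane x = 8, y = -25 mm, 122 mm above the table
- gate: loose aluminium gate plate, upright in the rack at the start; 110 mm wide (y), 5 mm thick (x), 156 mm tall (z), 0.24 to 0.39 kg, alike front and back. Origin: middle of its bottom edge, mid thickness. Hung and locked on the shanks: origin 24 mm above the table and at lane x = 2.5 to 5.5 mm, y = 0, its faces square to the lane's x
- gate_grip (a point): middle of the gate's thicker top grip, 141 mm above the gate's origin: the grip is 10 mm thick, 70 mm wide, from z = 126 to 156 mm of the gate, centred on the plate. Pinch it from above across the thickness, fingertips no lower than z = 120 mm of the gate (they would meet the cross-member)
- gate_keyhole (a point): middle between the gate's two keyholes, at z = 78 mm of the gate. Keyholes at its y = +25 and -25 mm: wide octagonal opening 22 mm across, centred at z = 78 mm, narrowing upward into a slot 10.5 mm wide that ends at z = 101.5 mm. Screw heads pass the openings when the gate's origin is 44 mm above the table; then slide it down 20 mm
- rack: fixed plywood rack, holds the gate at the start. Origin: on the table under the middle of the gate's slot; x square to the slot, y along it. The gate stands 12 mm above the table in a slot about 8 mm wide, cheeks up to 52 mm above the table: lift it straight up 45 mm or more. A fixed steel strip, 82 mm tall, stands in a second slot at x = +55 mm
- tin1: upright sample paint tin, 66 mm diameter, 70 mm tall, 0.2 to 0.36 kg, cream label and bare steel lid; one of up to four alike, may be absent (None). Origin: centre of its underside; z up. It stands on the table and slides on it; its lid is only laid on.
- tin2: upright sample paint tin, 66 mm diameter, 70 mm tall, 0.2 to 0.36 kg, cream label and bare steel lid; one of up to four alike, may be absent (None). Origin: centre of its underside; z up. It stands on the table and slides on it; its lid is only laid on.
- tin3: upright sample paint tin, 66 mm diameter, 70 mm tall, 0.2 to 0.36 kg, cream label and bare steel lid; one of up to four alike, may be absent (None). Origin: centre of its underside; z up. It stands on the table and slides on it; its lid is only laid on.
- tin4: upright sample paint tin, 66 mm diameter, 70 mm tall, 0.2 to 0.36 kg, cream label and bare steel lid; one of up to four alike, may be absent (None). Origin: centre of its underside; z up. It stands on the table and slides on it; its lid is only laid on.
- keeper (a joint): angle of the keeper bar (rad): 0 = shut, square across the mouth, against its stop; it starts open, at 1.9 to 2.35 (at most 2.6), and swings about an upright pivot. Stiff (about 0.05 N m), stays where it is left. At angle a the bar points from the pivot along (sin a, cos a) in the lane's x, y. The bar is 10 mm square, between 42 and 52 mm above the table, 120 mm long from the pivot.
- keeper_pivot (a point): on the keeper's pivot axis, at lane x = 297, y = -58 mm, 42 mm above the table; fixed to the lane; the steel pillar and hub here are 18 mm wide and reach 56 mm above the table
- keeper_knob (a point): top centre of the keeper's upright black knob, 14 mm diameter, which stands on the bar 112 mm from the pivot, its top 86 mm and its foot 52 mm above the table
- big_tin: bystander: 1 litre paint tin, 100 mm diameter, 120 mm tall; leave alone. Origin: centre of its underside
- wrench: bystander: wrench lying on the table; leave alone
- hammer: bystander: hammer lying on the table; leave alone
- brush: bystander: paint brush lying on the table; leave alone
- screwdriver: bystander: screwdriver lying on the table; leave alone
- tape: bystander: cardboard-coloured tape roll, 84 mm diameter, 25 mm high, lying flat; leave alone
- lid: bystander: steel tin lid, 94 mm diameter, 6 mm high, lying flat; leave alone

How it is judged:
On the way, in this order (a step that is already met when the one before it is completed fails the run):
1. the gate hangs locked on the two screws (x of gate in the frame of lane between -0.002 and 0.009 m and y of gate in the frame of lane between -0.007 and 0.007 m and z of gate in the frame of lane between 0.017 and 0.029 m and angle between the z axis of gate and the z axis of lane, either way round below 0.06 rad and angle between the x axis of gate and the x axis of lane, either way round below 0.08 rad), for 0.3 s.
2. all tins stand in single file in the lane, closed up against the gate (all of step 1 and (x of tin1 in the frame of lane between 0.033 and 0.047 m or x of tin1 in the frame of lane between 0.098 and 0.117 m or x of tin1 in the frame of lane between 0.163 and 0.187 m or x of tin1 in the frame of lane between 0.228 and 0.257 m) and y of tin1 in the frame of lane between -0.008 and 0.008 m and height (world z) of each of tin1, tin2, tin3, tin4 below 0.008 m and angle between each of tin1, tin2, tin3, tin4's own z axis and vertical below 0.1 rad and (x of tin2 in the frame of lane between 0.033 and 0.047 m or x of tin2 in the frame of lane between 0.098 and 0.117 m or x of tin2 in the frame of lane between 0.163 and 0.187 m or x of tin2 in the frame of lane between 0.228 and 0.257 m) and y of tin2 in the frame of lane between -0.008 and 0.008 m and (x of tin3 in the frame of lane between 0.033 and 0.047 m or x of tin3 in the frame of lane between 0.098 and 0.117 m or x of tin3 in the frame of lane between 0.163 and 0.187 m or x of tin3 in the frame of lane between 0.228 and 0.257 m) and y of tin3 in the frame of lane between -0.008 and 0.008 m and (x of tin4 in the frame of lane between 0.033 and 0.047 m or x of tin4 in the frame of lane between 0.098 and 0.117 m or x of tin4 in the frame of lane between 0.163 and 0.187 m or x of tin4 in the frame of lane between 0.228 and 0.257 m) and y of tin4 in the frame of lane between -0.008 and 0.008 m and (x of each of tin1, tin2, tin3, tin4 in the frame of lane below 0.047 m or x of tin1 in the frame of lane between 0.033 and 0.047 m or x of tin2 in the frame of lane between 0.033 and 0.047 m or x of tin3 in the frame of lane between 0.033 and 0.047 m or x of tin4 in the frame of lane between 0.033 and 0.047 m) and (x of each of tin1, tin2, tin3, tin4 in the frame of lane below 0.117 m or x of tin1 in the frame of lane between 0.098 and 0.117 m or x of tin2 in the frame of lane between 0.098 and 0.117 m or x of tin3 in the frame of lane between 0.098 and 0.117 m or x of tin4 in the frame of lane between 0.098 and 0.117 m) and (x of each of tin1, tin2, tin3, tin4 in the frame of lane below 0.187 m or x of tin1 in the frame of lane between 0.163 and 0.187 m or x of tin2 in the frame of lane between 0.163 and 0.187 m or x of tin3 in the frame of lane between 0.163 and 0.187 m or x of tin4 in the frame of lane between 0.163 and 0.187 m)), for 0.2 s.
3. the keeper bar is shut across the mouth (value of joint keeper below 0.08 rad), for 0.2 s.
At the end, for the whole second after the job is handed in: Gate locked on both screws (within 7 mm of the lane's centre, at most 9 mm out from the portal, origin 17 to 29 mm high); every tin upright between the rails in one closed row (first within 6 mm of the gate, each next within 4 mm of touching); keeper shut within 0.08 rad; all at rest (all of step 2 and value of joint keeper below 0.08 rad and linear speed of each of gate, tin1, tin2, tin3, tin4 below 0.02 m/s).
It fails at once if a tin is tipped (angle between any of tin1, tin2, tin3, tin4's own z axis and vertical above 0.5 rad).
It fails at once if a tin is lifted off the table (height (world z) of any of tin1, tin2, tin3, tin4 above 0.02 m).
It fails at once if a bystander (big tin, tool, tape roll, lid) is pushed more than 5 cm away (distance of any of big_tin, wrench, hammer, brush, screwdriver, tape, lid from where it was at the start of the episode above 0.05 m).
Of tin1, tin2, tin3, tin4 only 2 to 4 are there at a start; the rules pass over those that are not, and their reading is None.
At some moment in a run one of tin1, tin2, tin3, tin4 may be knocked a few centimetres aside while the robot is not near it.
It also fails if it takes over 210 s, if anything falls off the work surface, if the arm or the gripper's body presses on something with over 40 N, if the wrist force passes 120 N, or if a joint passes its speed limit or range.

## Working session

There is one attempt and no reset: what is moved stays moved. The work goes in short steps, Python scripts to look and compute and a shell command to move; the robot and the scene stay as the last step left them, time stands still between calls to the robot, and variables do not carry over. Pictures are saved under pics/ and viewed, at most 14 in all, crops included, and the job is handed in when it is done.

```bash
ls; mkdir -p pics; cat > h.py <<'E'
import numpy as np, cv2
from bench import state, capture, sign_off
from scipy.spatial.transform import Rotation as R
def ext(c,s=None):
    if 'extrinsics' in c: return np.array(c['extrinsics'])
    T=np.eye(4); q=s['eef_rot']; T[:3,:3]=R.from_quat([q[1],q[2],q[3],q[0]]).as_matrix(); T[:3,3]=s['tool_pos']
    return np.linalg.inv(T@np.array(c['T_tool_cam']))
def slopes(c,uv):
    K=np.array(c['mtx']); return cv2.undistortPoints(np.array(uv,float).reshape(-1,1,2),K,np.array([c['k1'],0,0,0.])).reshape(-1,2)
def plane(c,E,uv,z):
    d=np.c_[slopes(c,uv),np.ones(len(np.array(uv).reshape(-1,2)))]@E[:3,:3]
    o=-E[:3,:3].T@E[:3,3]; return o+d*((z-o[2])/d[:,2])[:,None]
def depthpts(c,E):
    h,w=c['range_z'].shape; v,u=np.mgrid[:h,:w]; s=slopes(c,np.c_[u.ravel(),v.ravel()])
    z=c['range_z'].ravel(); p=np.c_[s*z[:,None],z]; return ((p-E[:3,3])@E[:3,:3]).reshape(h,w,3)
def snap(n,f=None):
    s=state(); c=capture(n)
    if f: cv2.imwrite('pics/'+f,c['color'][:,:,::-1])
    return c,ext(c,s)
E
python3 - <<'E'
from h import *
for n in('top','scene'):
    c,E=snap(n,n+'0.png'); p=depthpts(c,E); np.savez(n+'.npz',p=p,col=c['color'])
    print(n,c['mtx'],c['k1'],E.round(3),(c['range_z']>0).mean())
print(state())
E
```

```text
pics
top [[583.7537276    0.         330.13163099]
 [  0.         583.7537276  238.51494357]
 [  0.           0.           1.        ]] 0.027358684081836435 [[-0.009 -1.    -0.015  0.043]
 [-0.987  0.011 -0.158  0.547]
 [ 0.158  0.013 -0.987  1.579]
 [ 0.     0.     0.     1.   ]] 0.9959700520833333
scene [[454.423884     0.         324.90852472]
 [  0.         454.423884   237.8436101 ]
 [  0.           0.           1.        ]] 0.02145928006934472 [[-0.053  0.998 -0.017  0.012]
 [ 0.812  0.033 -0.582 -0.374]
 [-0.581 -0.045 -0.813  1.557]
 [ 0.     0.     0.     1.   ]] 0.9958756510416666
{'time': 0.1, 'q': array([-1.37930725e+00,  3.81124227e-01,  1.29815935e+00,  8.49582420e-06,
        1.46360743e+00, -2.15312404e-01]), 'dq': array([-0.00034387, -0.00100718,  0.00019475,  0.00088483,  0.00033764,
       -0.00091907]), 'joint_efforts': array([ 3.92791088e-03, -4.38649786e+01, -2.24912453e+01,  7.14847818e-02,
        3.42323491e-02, -5.57210649e-05]), 'tool_pos': array([ 0.21758017, -0.50494515,  0.30221046]), 'eef_rot': array([-6.49081173e-04,  9.79385175e-01,  2.02000640e-01,  1.19555369e-05]), 'force': array([-0.78758211,  0.03436706, -0.84453393]), 'wrist_torque': array([ 0.01131133, -0.00318624, -0.00457092]), 'finger_force': 0.0, 'opening': 0.9992153468640091}
```

View pics/top0.png

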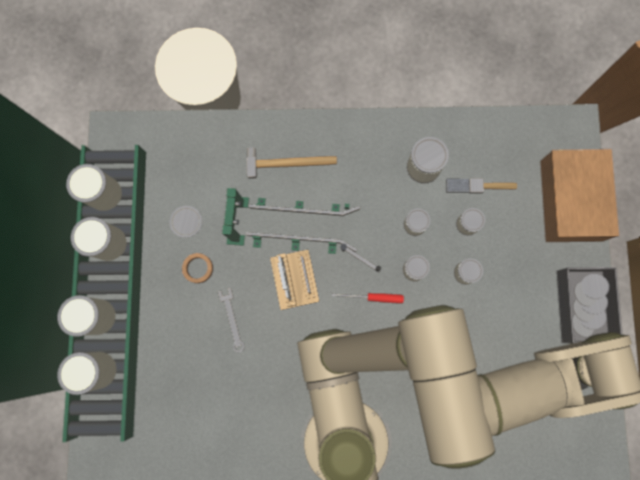

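View pics/scene0.png

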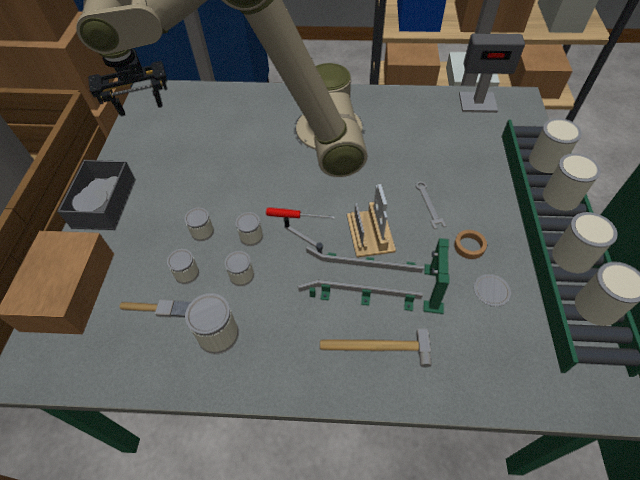

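The top view shows the portal at (233,215), the mouth at about (350,225), the keeper knob at (378,268), and the rack at (295,280) with the gate in its left slot. Four small tins stand near (417,222), (471,221), (416,268) and (469,271). Next I'll measure these from depth.

```bash
cat > m.py <<'E'
from h import *
for n in('top','scene'):
    d=np.load(n+'.npz'); p=d['p']; col=d['col'].astype(int); 
    roi=(p[...,0]>0.2)&(p[...,0]<0.85)&(abs(p[...,1])<0.5)
    def comps(m,name,mina=15):
        k,l,st,ce=cv2.connectedComponentsWithStats((m&roi).astype(np.uint8))
        for i in range(1,k):
            if st[i,4]<mina: continue
            q=p[l==i]; (rc,rs,ra)=cv2.minAreaRect((q[:,:2]*1000).astype(np.float32))
            print(n,name,st[i,4],'px',ce[i].round(),'mean',q.mean(0).round(4),'rect',np.round(rc,1),np.round(rs,1),round(ra,1))
    z=p[...,2]
    print('table z',np.median(z[roi]))
    comps((z>.06)&(z<.08),'z60-80')
    comps((z>.13)&(z<.148),'z130-148')
    comps((z>.15)&(z<.185),'z150+',5)
    g=(col[...,1]>col[...,0]+20)&(col[...,1]>col[...,2]+5); comps(g,'green',20)
    w=(col[...,0]>col[...,2]+60)&(z<.07);comps(w,'wood',40)
    comps((z>.028)&(z<.042)&(abs(col[...,0]-col[...,2])<25),'rails',30)
E
python3 m.py
```

```text
table z 0.0008861458856768543
top z60-80 64 px [421. 172.] mean [ 0.7263 -0.2178  0.0696] rect [ 729.3 -219.3] [87.5 31.8] 64.1
top z60-80 420 px [418. 220.] mean [ 0.5922 -0.2049  0.0669] rect [ 592.3 -204.4] [64.6 64.5] 37.6
top z60-80 427 px [473. 219.] mean [ 0.5922 -0.3539  0.0667] rect [ 591.8 -353.4] [64.4 64.7] 33.9
top z60-80 22 px [233. 236.] mean [0.5529 0.3019 0.07  ] rect [553.8 301.6] [13.4 31. ] 40.7
top z60-80 450 px [417. 267.] mean [ 0.4636 -0.1987  0.0668] rect [ 463.9 -198.1] [64.5 63.5] 87.7
top z60-80 437 px [470. 270.] mean [ 0.4523 -0.3412  0.0667] rect [ 452.9 -342. ] [64.6 63.9] 74.2
top z130-148 413 px [230. 211.] mean [0.6085 0.3008 0.1381] rect [609.7 301.2] [ 24.4 125.2] 84.5
top z130-148 19 px [287. 293.] mean [0.3907 0.149  0.138 ] rect [390.5 149.4] [19.8  5.9] 6.0
top z150+ 122 px [282. 276.] mean [0.4337 0.1577 0.1657] rect [434.3 158.2] [69.8 10.1] 11.4
top z150+ 467 px [314. 346.] mean [0.258 0.077 0.171] rect [266.3  64.8] [ 71.3 148.3] 40.7
top green 397 px [229. 211.] mean [0.6068 0.3004 0.1462] rect [472.8 209.7] [523.5 102. ] 35.7
top green 5
[... 4600 characters left out ...]
 [25.4 62.5] 29.8
scene rails 67 px [250. 236.] mean [ 0.4882 -0.1915  0.0349] rect [ 484.4 -194. ] [24.5 60.7] 14.3
scene rails 524 px [364. 260.] mean [0.5534 0.1203 0.0348] rect [551.5 119.2] [315.6  28.9] 81.5
scene rails 74 px [187. 273.] mean [ 0.613  -0.3389  0.0351] rect [ 610.4 -343.1] [25.6 61.8] 30.5
scene rails 71 px [241. 276.] mean [ 0.6172 -0.1954  0.0351] rect [ 614.  -197.8] [24.1 60.7] 19.7
scene rails 568 px [360. 287.] mean [0.636  0.1123 0.035 ] rect [636.4 111.1] [314.  27.] 87.7
scene rails 34 px [435. 302.] mean [0.6694 0.2963 0.0354] rect [665.2 294. ] [31.4 16.2] 41.5
scene rails 104 px [221. 343.] mean [ 0.7984 -0.2134  0.0352] rect [ 793.1 -218.2] [33.9 92.6] 30.6
```

```bash
python3 -m handwheel '[{"hand":0,"offset":[1.4,4.4,0],"angular":[0,0,-6]},{"hand":0,"offset":[1.4,4.4,0],"angular":[0,0,-6]},{"hand":0,"offset":[1.4,4.4,0],"angular":[0,0,0]},{"hand":0,"offset":[1.4,4.4,0],"angular":[0,0,0]},{"hand":0,"offset":[1.4,4.4,0],"angular":[0,0,0]},{"hand":0,"offset":[1.4,4.4,0],"angular":[0,0,0]},{"hand":0,"offset":[1.4,4.4,0],"angular":[0,0,0]},{"hand":0,"offset":[1.4,4.4,0],"angular":[0,0,0]},{"hand":0,"offset":[1.4,4.4,0],"angular":[0,0,0]},{"hand":0,"offset":[1.4,4.4,0],"angular":[0,0,0]},{"hand":0,"offset":[1.4,4.4,0],"angular":[0,0,0]},{"hand":0,"offset":[1.4,4.4,0],"angular":[0,0,0]}]' 20
python3 -m handwheel '[{"hand":0,"offset":[1.6,4.4,0],"angular":[0,0,0]},{"hand":0,"offset":[1.6,4.4,0],"angular":[0,0,0]},{"hand":0,"offset":[0,0,0],"angular":[0,0,0]},{"hand":0,"offset":[0,0,0],"angular":[0,0,0]}]'
```

```text
time: 1.3
tool_pos: [0.3856, 0.0249, 0.3028]
eef_rot: [0.0, 0.995, 0.098, 0.0]
force: [0.5, -1.0, 0.3]
opening: 1.001
finger_force: 0.0
time: 1.7
tool_pos: [0.4174, 0.1115, 0.3023]
eef_rot: [0.0, 0.995, 0.1, -0.001]
force: [0.4, -0.4, 0.3]
opening: 0.997
finger_force: 0.0
```

```bash
cat > g.py <<'E'
from h import *
import sys
s=state(); print(s['tool_pos'].round(4), 'tool y', np.degrees(np.arctan2(*(R.from_quat(np.roll(s['eef_rot'],-1)).as_matrix()[[1,0],1]))).round(2))
c,E=snap('wrist',sys.argv[1]); p=depthpts(c,E); z=p[...,2]
lo,hi=float(sys.argv[2]),float(sys.argv[3])
k,l,st,ce=cv2.connectedComponentsWithStats(((z>lo)&(z<hi)).astype(np.uint8))
for i in range(1,k):
    if st[i,4]<40: continue
    q=p[l==i]; r=cv2.minAreaRect((q[:,:2]*1000).astype(np.float32)); print(st[i,4],ce[i].round(),q.mean(0).round(4),np.round(r[0],1),np.round(r[1],1),round(r[2],1))
E
python3 g.py w1.png 0.15 0.19
```

```text
[0.4174 0.1115 0.3023] tool y -78.55
2749 [244. 198.] [0.4384 0.1572 0.1656] [436.2 157.8] [69.7 10.5] 11.9
```

View pics/w1.png

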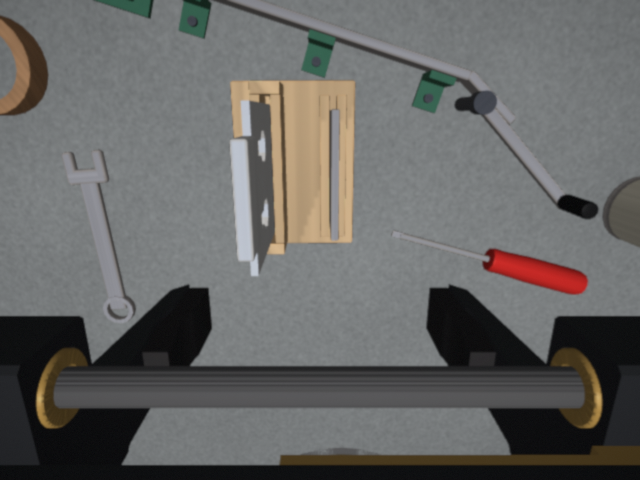

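The wrist view shows the gate's grip at (242,198) and the strip slot at (336,175). It agrees with the earlier measurement, so I go down on the gate and grasp it.

```bash
python3 -m handwheel '[{"hand":0.3,"offset":[0.9,2.3,0],"angular":[0,0,0]},{"hand":0.3,"offset":[1.0,2.3,0],"angular":[0,0,0]},{"hand":0.3,"offset":[0,0,-3],"angular":[0,0,0]},{"hand":0.3,"offset":[0,0,-3],"angular":[0,0,0]},{"hand":0.3,"offset":[0,0,-3],"angular":[0,0,0]},{"hand":0.3,"offset":[0,0,-1.4],"angular":[0,0,0]},{"hand":0.3,"offset":[0,0,0],"angular":[0,0,0]},{"hand":0.3,"offset":[0,0,0],"angular":[0,0,0]}]' 40
python3 -m handwheel '[{"hand":1,"offset":[0,0,0],"angular":[0,0,0]},{"hand":1,"offset":[0,0,0],"angular":[0,0,0]},{"hand":1,"offset":[0,0,0],"angular":[0,0,0]},{"hand":1,"offset":[0,0,0],"angular":[0,0,0]},{"hand":1,"offset":[0,0,0],"angular":[0,0,0]},{"hand":1,"offset":[0,0,0],"angular":[0,0,0]},{"hand":1,"offset":[0,0,0],"angular":[0,0,0]},{"hand":1,"offset":[0,0,0],"angular":[0,0,0]},{"hand":1,"offset":[0,0,0],"angular":[0,0,0]},{"hand":1,"offset":[0,0,0],"angular":[0,0,0]}]'
```

```text
time: 2.55
tool_pos: [0.4369, 0.1558, 0.1994]
eef_rot: [0.0, 0.995, 0.098, 0.0]
force: [-0.1, 0.2, 1.3]
opening: 0.699
finger_force: 0.0
time: 3.55
tool_pos: [0.4366, 0.157, 0.1988]
eef_rot: [-0.0, 0.995, 0.099, 0.0]
force: [-0.7, 1.0, -0.4]
opening: 0.107
finger_force: 40.0
```

```bash
python3 -m handwheel '[{"hand":1,"offset":[0,0,2],"angular":[0,0,0]},{"hand":1,"offset":[0,0,2.5],"angular":[0,0,0]},{"hand":1,"offset":[0,0,3],"angular":[0,0,0]},{"hand":1,"offset":[0,0,2.5],"angular":[0,0,0]},{"hand":1,"offset":[2.8,1.2,0],"angular":[0,0,-4.2]},{"hand":1,"offset":[2.8,1.2,0],"angular":[0,0,-4.2]},{"hand":1,"offset":[2.8,1.2,0],"angular":[0,0,-4.2]},{"hand":1,"offset":[2.8,1.2,0],"angular":[0,0,-4.2]},{"hand":1,"offset":[2.8,1.3,0],"angular":[0,0,0]},{"hand":1,"offset":[2.7,1.3,0],"angular":[0,0,0]},{"hand":1,"offset":[0,0,0],"angular":[0,0,0]},{"hand":1,"offset":[0,0,0],"angular":[0,0,0]}]'
python3 -m handwheel '[{"hand":1,"offset":[0,0,-3],"angular":[0,0,0]},{"hand":1,"offset":[0,0,-2],"angular":[0,0,0]},{"hand":1,"offset":[0,0,0],"angular":[0,0,0]},{"hand":1,"offset":[0,0,0],"angular":[0,0,0]}]'
cat > gp.py <<'E'
from h import *
s=state(); print(s['tool_pos'].round(4), 'tool y', np.degrees(np.arctan2(*(R.from_quat(np.roll(s['eef_rot'],-1)).as_matrix()[[1,0],1]))).round(2))
O=np.array([.6093,.2906]); a=np.radians(-95.43); L=np.array([[np.cos(a),np.sin(a)],[-np.sin(a),np.cos(a)]])
print('tcp lane mm',(L@(s['tool_pos'][:2]-O)*1000).round(1))
import sys
for n in('top','scene','wrist'):
    c,E=snap(n,n+sys.argv[1]); p=depthpts(c,E); z=p[...,2]; q=(p[...,:2]-O)@L.T*1000
    near=(abs(q[...,0])<130)&(abs(q[...,1])<75)
    for nm,m in(('portaltop',(z>.132)&(z<.145)&(q[...,0]<2)),('gate',(z>.145)&(z<.25)&(q[...,0]<120)),('screw',(z<.132)&(z>.112)&(q[...,0]>1)&(q[...,0]<18))):
        m=m&near
        if m.sum()<5: continue
        r=cv2.minAreaRect(q[m].astype(np.float32)); print(n,nm,m.sum(),np.r_[q[m].mean(0),z[m].mean()*1000].round(1),'rect',np.round(r[0],1),np.round(r[1],1),round(r[2],1),'zmax',np.percentile(z[m],95).round(4))
E
python3 gp.py _a.png
```

```text
time: 4.75
tool_pos: [0.6035, 0.2309, 0.2974]
eef_rot: [0.0, 0.999, -0.048, -0.001]
force: [-0.5, 0.0, -2.8]
opening: 0.108
finger_force: 39.9
time: 5.15
tool_pos: [0.6033, 0.2307, 0.2496]
eef_rot: [0.0, 0.999, -0.048, 0.0]
force: [0.7, -0.5, -2.6]
opening: 0.111
finger_force: 39.9
[0.6033 0.2307 0.2496] tool y -95.5
tcp lane mm [60.2 -0.3]
top portaltop 67 [-10.2 -17.5 138.3] rect [-10.  -16.2] [21.9 26.5] 14.6 zmax 0.1431
top gate 13 [ 49.6 -25.2 206.2] rect [ 24.9 -26.6] [78.6  7.1] 4.7 zmax 0.2203
scene portaltop 465 [-12.8   5.1 140.6] rect [-13.    0.8] [ 24.2 126.8] 0.6 zmax 0.1434
scene gate 373 [ 59.3  16.6 205.4] rect [36.8 23.4] [78.6 93.1] 67.3 zmax 0.2319
scene screw 39 [  7.5   3.7 126. ] rect [6.3 1.9] [10.2 62.7] 0.3 zmax 0.1307
wrist portaltop 8340 [ -9.5  21.6 139.1] rect [-10.9  16.6] [24.3 94.3] 0.7 zmax 0.1406
wrist gate 12514 [ 61.   12.4 215.3] rect [61.1 10.3] [86.  38.2] 70.2 zmax 0.2356
wrist screw 968 [  9.5   4.  125.1] rect [7.5 1.9] [12.7 64.3] 0.1 zmax 0.1291
```

View pics/wrist_a.png

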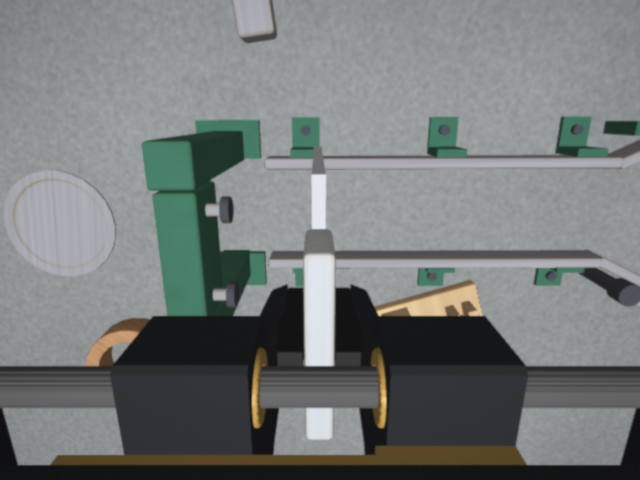

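```bash
python3 - <<'E'
from h import *
im=cv2.imread('pics/scene_a.png')[150:330,330:500]; cv2.imwrite('pics/sc_a.png',cv2.resize(im,None,fx=3.2,fy=3.2,interpolation=cv2.INTER_CUBIC))
E
```

```text
(no output)
```

View pics/sc_a.png

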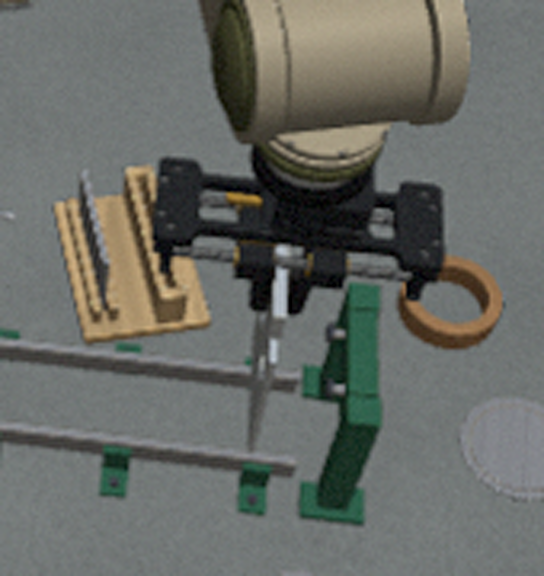

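The wrist view shows the screw heads at (226,210) and (232,295), the gate edge-on with its grip's far end at (319,235), and both rails. The crop confirms the gate hangs upright in front of the portal. Next I'll measure the gate's offset in the hand against the screws.

```bash
cat > gw.py <<'E'
from h import *
O=np.array([.6093,.2906]); a=np.radians(-95.43); L=np.array([[np.cos(a),np.sin(a)],[-np.sin(a),np.cos(a)]])
s=state(); t=L@(s['tool_pos'][:2]-O)*1000; print('tcp',t.round(1),s['tool_pos'].round(4))
c,E=snap('wrist'); p=depthpts(c,E); col=c['color'].astype(int); q=np.dstack([(p[...,:2]-O)@L.T*1000,p[...,2]*1000])
gz=s['tool_pos'][2]*1000-187
dx=abs(q[...,0]-t[0]); 
m=(dx<9)&(q[...,2]>gz+150)&(q[...,2]<gz+162)&(col.min(2)>120); g=q[m]; print('griptop n',m.sum(),'y max',np.percentile(g[:,1],[95,99,100]).round(1),'z',np.median(g[:,2]),'x',np.percentile(g[:,0],[2,50,98]).round(1))
m=(dx<9)&(q[...,1]>40)&(q[...,2]>gz+60)&(q[...,2]<gz+130); g=q[m]; print('plate n',m.sum(),'ymax',np.percentile(g[:,1],[90,98,100]).round(1),'zmax',np.percentile(g[:,2],[90,98]).round(1),'x',np.percentile(g[:,0],[2,50,98]).round(1))
for sgn in(1,-1):
    m=(q[...,2]>112)&(q[...,2]<132)&(q[...,0]>6.5)&(q[...,0]<18)&(abs(q[...,1]-2-sgn*25)<15)&(col.max(2)<110); g=q[m]; print('head',m.sum(),'y',np.percentile(g[:,1],[2,98]).round(1),'x',np.percentile(g[:,0],[2,98]).round(1),'zmax',g[:,2].max().round(1))
m=(q[...,2]>110)&(q[...,2]<137)&(abs(q[...,0])<6)&(abs(q[...,1])<60)&(col[...,1]>col[...,0]+10); g=q[m]; print('face n',m.sum(),'x',np.percentile(g[:,0],[10,50,90]).round(1))
m=(q[...,2]>30)&(q[...,2]<40)&(q[...,0]>50)&(q[...,0]<250)&(abs(q[...,1])<50); 
for sgn in(1,-1):
    g=q[m&(q[...,1]*sgn>20)]; print('rail',len(g),np.percentile(g[:,1],[5,50,95]).round(1))
E
python3 gw.py
```

```text
tcp [60.   0.1] [0.6038 0.2309 0.2504]
griptop n 4381 y max [33.5 34.9 35.6] z 219.11026113041993 x [56.3 61.1 65.7]
plate n 805 ymax [55.3 55.4 55.5] zmax [192.1 192.7] x [58.5 60.8 63.3]
head 329 y [20.5 33.2] x [ 9.  13.6] zmax 130.0
head 304 y [-29.9 -16.6] x [ 8.8 13.7] zmax 130.7
face n 2259 x [0.  0.4 0.6]
rail 3013 [37.5 41.3 44.9]
rail 2450 [-41.  -36.7 -34. ]
```

```bash
python3 -m handwheel '[{"hand":1,"offset":[0.15,0,-1],"angular":[0,0,0]},{"hand":1,"offset":[0,0,-0.9],"angular":[0,0,0]},{"hand":1,"offset":[0.15,1.6,0],"angular":[0,0,0]},{"hand":1,"offset":[0.15,1.6,0],"angular":[0,0,0]},{"hand":1,"offset":[0,0,0],"angular":[0,0,0]},{"hand":1,"offset":[0,0,0],"angular":[0,0,0]}]'
python3 gw.py
```

```text
time: 5.95
tool_pos: [0.608, 0.2639, 0.2298]
eef_rot: [0.0, 0.999, -0.047, 0.0]
force: [0.6, -0.3, -3.7]
opening: 0.112
finger_force: 39.9
tcp [26.7  1.3] [0.608  0.2639 0.2298]
griptop n 4366 y max [34.5 35.9 36.6] z 198.52386264674726 x [23.  27.8 32.5]
plate n 845 ymax [56.2 56.3 56.4] zmax [171.3 171.9] x [25.3 27.5 30. ]
head 336 y [20.4 33.5] x [ 8.8 13.4] zmax 130.2Traceback (most recent call last):
  File "gw.py", line 10, in <module>
    m=(q[...,2]>112)&(q[...,2]<132)&(q[...,0]>6.5)&(q[...,0]<18)&(abs(q[...,1]-2-sgn*25)<15)&(col.max(2)<110); g=q[m]; print('head',m.sum(),'y',np.percentile(g[:,1],[2,98]).round(1),'x',np.percentile(g[:,0],[2,98]).round(1),'zmax',g[:,2].max().round(1))
                                                                                                                                                ~~~~~~~~~~~~~^^^^^^^^^^^^^^^
    return _quantile_unchecked(
        a, q, axis, out, overwrite_input, method, keepdims, weights)
    return _ureduce(a,
                    func=_quantile_ureduce_func,
    ...<5 lines>...
                    overwrite_input=overwrite_input,
                    method=method)
    r = func(a, **kwargs)
    result = _quantile(arr,
                       quantiles=q,
    ...<2 lines>...
                       out=out,
                       weights=wgt)
    slices_having_nans = np.isnan(arr[-1, ...])
                                  ~~~^^^^^^^^^
IndexError: index -1 is out of bounds for axis 0 with size 0
```

```bash
python3 -m handwheel '[{"hand":1,"offset":[0.05,0,0.15],"angular":[0,0,0]},{"hand":1,"offset":[0.05,0.5,0],"angular":[0,0,0]},{"hand":1,"offset":[0.05,0.5,0],"angular":[0,0,0]},{"hand":1,"offset":[0.05,0.5,0],"angular":[0,0,0]},{"hand":1,"offset":[0.04,0.4,0],"angular":[0,0,0]},{"hand":1,"offset":[0.04,0.4,0],"angular":[0,0,0]},{"hand":1,"offset":[0,0,0],"angular":[0,0,0]},{"hand":1,"offset":[0,0,0],"angular":[0,0,0]}]'
python3 gw.py 2>/dev/null
```

```text
time: 6.8
tool_pos: [0.6109, 0.286, 0.2312]
eef_rot: [0.0, 0.999, -0.048, -0.0]
force: [-0.3, -0.5, -3.4]
opening: 0.108
finger_force: 39.9
tcp [4.5 2. ] [0.6109 0.286  0.2312]
griptop n 4339 y max [35.1 36.6 37.2] z 199.87064529102565 x [ 0.9  5.6 10.2]
plate n 1613 ymax [60.2 63.6 63.7] zmax [172.4 173.1] x [-4.2  3.2  7.8]
head 205 y [21.3 33.5] x [ 9.6 13. ] zmax 130.4
```

```bash
python3 -m handwheel '[{"hand":1,"offset":[0,0,-0.4],"angular":[0,0,0]},{"hand":1,"offset":[0,0,-0.4],"angular":[0,0,0]},{"hand":1,"offset":[0,0,-0.4],"angular":[0,0,0]},{"hand":1,"offset":[0,0,0],"angular":[0,0,0]}]'
python3 -m handwheel '[{"hand":1,"offset":[0,0,-0.3],"angular":[0,0,0]},{"hand":1,"offset":[0,0,-0.3],"angular":[0,0,0]},{"hand":1,"offset":[0,0,-0.2],"angular":[0,0,0]},{"hand":1,"offset":[0,0,0],"angular":[0,0,0]},{"hand":1,"offset":[0,0,0],"angular":[0,0,0]}]'
```

```text
time: 7.25
tool_pos: [0.6107, 0.2858, 0.2183]
eef_rot: [0.0, 0.999, -0.048, -0.001]
force: [0.0, 0.5, -2.7]
opening: 0.109
finger_force: 39.9
time: 7.75
tool_pos: [0.6109, 0.2859, 0.2113]
eef_rot: [-0.0, 0.999, -0.048, 0.0]
force: [0.1, 0.1, -2.9]
opening: 0.103
finger_force: 39.9
```

```bash
python3 -m handwheel '[{"hand":1,"offset":[0,0,-0.1],"angular":[0,0,0]},{"hand":1,"offset":[0,0,0],"angular":[0,0,0]},{"hand":0.5,"offset":[0,0,0],"angular":[0,0,0]},{"hand":0.5,"offset":[0,0,0],"angular":[0,0,0]},{"hand":0.5,"offset":[0,0,0],"angular":[0,0,0]},{"hand":0.5,"offset":[0,0,3],"angular":[0,0,0]},{"hand":0.5,"offset":[0,0,4],"angular":[0,0,0]},{"hand":0,"offset":[0,-3,3],"angular":[0,0,0]},{"hand":0,"offset":[0,-4,0],"angular":[0,0,0]},{"hand":0,"offset":[0,-4,0],"angular":[0,0,0]}]'
python3 gp.py _b.png; python3 - <<'E'
import cv2
im=cv2.imread('pics/wrist_b.png'); cv2.imwrite('pics/wb.png',im)
E
```

```text
time: 8.75
tool_pos: [0.6108, 0.175, 0.3114]
eef_rot: [-0.0, 0.999, -0.047, 0.001]
force: [0.2, -0.1, 0.1]
opening: 0.75
finger_force: 0.0
[0.6108 0.175  0.3114] tool y -95.43
tcp lane mm [114.9  12.4]
top portaltop 154 [-13.2 -32.1 138.6] rect [-14.7 -23.9] [22.1 81.5] 7.5 zmax 0.1434
top gate 5 [-10.6 -31.9 147.5] rect [-12.3 -27.8] [ 7.  75.7] 16.0 zmax 0.1489
scene portaltop 379 [-14.9  10.7 140.5] rect [-12.3   0.4] [126.3  27. ] 89.6 zmax 0.1434
scene gate 213 [  5.5  11.8 171.7] rect [10.1 10.5] [120.8  92.2] 38.5 zmax 0.1828
scene screw 84 [  6.6   4.7 124.7] rect [7.9 1.6] [  9.4 111.5] 1.7 zmax 0.1315
wrist portaltop 2057 [-12.2  32.4 139.2] rect [-12.7   1.5] [125.   24.1] 88.2 zmax 0.1406
wrist gate 5129 [ 11.2   7.4 171.9] rect [41.5  2.7] [108.6  81.4] 89.7 zmax 0.1806
wrist screw 1868 [  8.9   7.2 123.6] rect [9.8 5.8] [ 11.4 112.8] 3.2 zmax 0.131
```

View pics/wb.png

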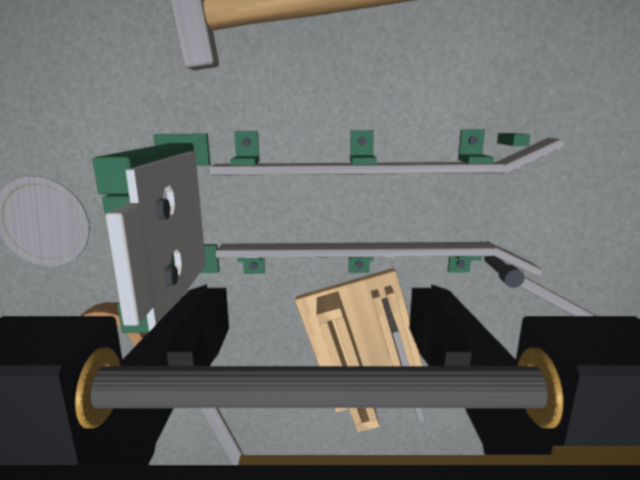

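The gate hangs locked: its top is at 0.180 m and the screw heads at (164,209) and (172,274) sit in the narrow slots. Next come the tins. I turn the hand 90° and go above the nearest one.

```bash
python3 -m handwheel '[{"hand":0,"offset":[0,-3.4,0],"angular":[0,0,8.2]},{"hand":0,"offset":[0,-3.4,0],"angular":[0,0,8.2]},{"hand":0,"offset":[0,-3.4,0],"angular":[0,0,8.2]},{"hand":0,"offset":[-0.2,-3.4,0],"angular":[0,0,8.2]},{"hand":0,"offset":[-0.2,-3.4,0],"angular":[0,0,8.2]},{"hand":0,"offset":[-0.2,-3.4,0],"angular":[0,0,8.2]},{"hand":0,"offset":[-0.2,-3.4,0],"angular":[0,0,8.2]},{"hand":0,"offset":[-0.2,-3.4,0],"angular":[0,0,8.2]},{"hand":0,"offset":[-0.3,-3.4,0],"angular":[0,0,8.2]},{"hand":0,"offset":[-0.3,-3.4,0],"angular":[0,0,8.2]},{"hand":0,"offset":[-0.3,-3.4,-2],"angular":[0,0,8.0]},{"hand":0,"offset":[0,0,-2],"angular":[0,0,0]}]'
cat > t.py <<'E'
from h import *
import sys
O=np.array([.6111,.2904]); a=np.radians(-95.43); L=np.array([[np.cos(a),np.sin(a)],[-np.sin(a),np.cos(a)]])
s=state(); print('t',s['time'],'tcp',s['tool_pos'].round(4),'lane',(L@(s['tool_pos'][:2]-O)*1000).round(1),'tool y',np.degrees(np.arctan2(*(R.from_quat(np.roll(s['eef_rot'],-1)).as_matrix()[[1,0],1]))).round(2))
for n in sys.argv[1].split(','):
    c,E=snap(n,sys.argv[2]+n+'.png' if len(sys.argv)>2 else None); p=depthpts(c,E); z=p[...,2]
    q=(p[...,:2]-O)@L.T*1000
    m=(z>.058)&(z<.078)&(p[...,1]<.3)&(p[...,0]>.3)&(q[...,0]>10)
    k,l,st,ce=cv2.connectedComponentsWithStats(m.astype(np.uint8))
    for i in range(1,k):
        if st[i,4]<60: continue
        w=q[l==i]; (r0,r1),rad=cv2.minEnclosingCircle(w.astype(np.float32))
        if abs(rad-33)<5:
            wc=L.T@np.array([r0,r1])/1000+O; print(n,st[i,4],'tin lane',round(r0,1),round(r1,1),'r',round(rad,1),'world',wc.round(4))
E
python3 t.py top,scene,wrist
```

```text
time: 10.1
tool_pos: [0.5922, -0.2008, 0.2696]
eef_rot: [0.001, 0.74, 0.673, -0.0]
force: [0.5, 0.5, 0.3]
opening: 1.001
finger_force: 0.0
t 10.1 tcp [ 0.5922 -0.2008  0.2696] lane [490.8  27.6] tool y -5.38
top 448 tin lane 643.4 41.7 r 33.5 world [ 0.5917 -0.354 ]
top 464 tin lane 644.4 -97.3 r 33.5 world [ 0.4533 -0.3419]
top 351 tin lane 979.0 -112.9 r 34.0 world [ 0.406  -0.6735]
top 107 tin lane 944.3 -138.7 r 29.4 world [ 0.3837 -0.6365]
scene 300 tin lane 644.4 -97.0 r 33.8 world [ 0.4536 -0.342 ]
scene 430 tin lane 499.8 -98.7 r 34.3 world [ 0.4655 -0.1978]
scene 497 tin lane 642.4 42.7 r 33.7 world [ 0.5928 -0.3532]
scene 499 tin lane 495.2 29.3 r 34.3 world [ 0.5934 -0.2053]
wrist 6177 tin lane 495.7 30.4 r 33.1 world [ 0.5945 -0.206 ]
wrist 6341 tin lane 501.9 -99.0 r 33.5 world [ 0.4651 -0.1999]
wrist 1474 tin lane 656.7 -93.8 r 30.7 world [ 0.4556 -0.3545]
wrist 1541 tin lane 650.7 44.5 r 32.0 world [ 0.5938 -0.3616]
```

```bash
python3 -m handwheel '[{"hand":0,"offset":[0.15,-0.5,-4.5],"angular":[0,0,0]},{"hand":0,"offset":[0,0,-4.5],"angular":[0,0,0]},{"hand":0,"offset":[0,0,-4.5],"angular":[0,0,0]},{"hand":0,"offset":[0,0,-4],"angular":[0,0,0]},{"hand":0,"offset":[0,0,0],"angular":[0,0,0]},{"hand":0.35,"offset":[0,0,0],"angular":[0,0,0]},{"hand":0.35,"offset":[0,0,0],"angular":[0,0,0]},{"hand":0.35,"offset":[0,0,0],"angular":[0,0,0]},{"hand":0.35,"offset":[0,0,0],"angular":[0,0,0]},{"hand":0.35,"offset":[0,0,0],"angular":[0,0,0]}]' 8
```

```text
time: 11.25
tool_pos: [0.5944, -0.2033, 0.0978]
eef_rot: [0.002, 0.74, 0.672, 0.001]
force: [0.6, 1.2, 8.3]
opening: 0.748
finger_force: 8.0
```

```bash
python3 -m handwheel '[{"hand":0.35,"offset":[0,0,0],"angular":[0,0,0]},{"hand":0.35,"offset":[0,0,0],"angular":[0,0,0]},{"hand":0.35,"offset":[0,0,0.15],"angular":[0,0,0]},{"hand":0.35,"offset":[0,0,0],"angular":[0,0,0]}]'
python3 t.py scene s1
```

```text
time: 11.65
tool_pos: [0.5936, -0.2031, 0.0979]
eef_rot: [0.001, 0.74, 0.672, 0.0]
force: [-1.7, 1.0, 5.1]
opening: 0.747
finger_force: 8.0
t 11.65 tcp [ 0.5936 -0.2031  0.0979] lane [493.   29.3] tool y -5.49
scene 225 tin lane 645.2 -93.1 r 34.0 world [ 0.4574 -0.3431]
scene 498 tin lane 642.9 42.7 r 35.3 world [ 0.5927 -0.3537]
```

```bash
python3 - <<'E'
import cv2
im=cv2.imread('pics/s1scene.png')[170:330,140:340]; cv2.imwrite('pics/s1c.png',cv2.resize(im,None,fx=3.5,fy=3.5,interpolation=cv2.INTER_CUBIC))
E
```

View pics/s1c.png

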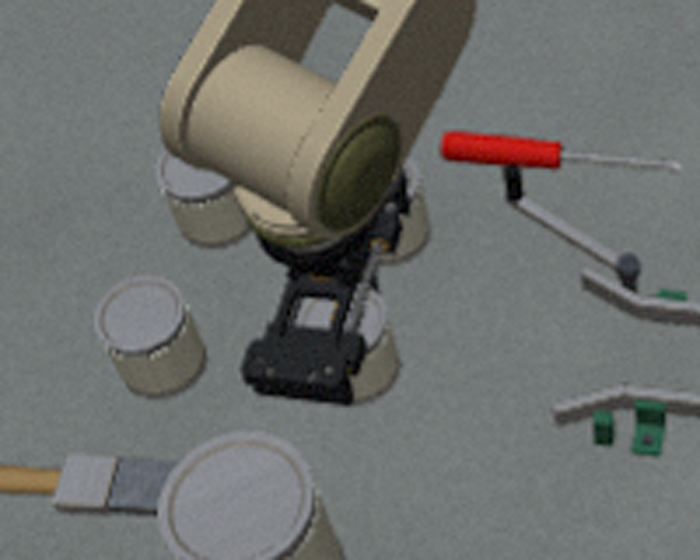

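The crop shows the hand straddling tin A without touching anything else. The residual upward force is the grip resisting the last of the descent. I relieve it and drag the tin to the mouth.

```bash
python3 -m handwheel '[{"hand":0.35,"offset":[0,0,0.2],"angular":[0,0,0]},{"hand":0.35,"offset":[0,1,0],"angular":[0,0,0]},{"hand":0.35,"offset":[-0.1,1.5,0],"angular":[0,0,0]},{"hand":0.35,"offset":[-0.1,1.5,0],"angular":[0,0,0]}]'
python3 -m handwheel '[{"hand":0.35,"offset":[-0.1,1.5,0],"angular":[0,0,0]},{"hand":0.35,"offset":[-0.1,1.5,0],"angular":[0,0,0]},{"hand":0.35,"offset":[-0.2,1.5,0],"angular":[0,0,0]},{"hand":0.35,"offset":[-0.2,1.5,0],"angular":[0,0,0]},{"hand":0.35,"offset":[-0.2,1.5,0],"angular":[0,0,0]},{"hand":0.35,"offset":[-0.2,1.5,0],"angular":[0,0,0]},{"hand":0.35,"offset":[-0.2,1,0],"angular":[0,0,0]},{"hand":0.35,"offset":[0,0,0],"angular":[0,0,0]}]'
```

```text
time: 12.1
tool_pos: [0.591, -0.1614, 0.0983]
eef_rot: [-0.001, 0.74, 0.672, -0.0]
force: [-1.1, -0.1, -3.9]
opening: 0.745
finger_force: 8.0
time: 12.9
tool_pos: [0.5791, -0.0617, 0.0988]
eef_rot: [-0.0, 0.74, 0.673, -0.0]
force: [0.0, 0.0, -3.0]
opening: 0.744
finger_force: 8.0
```

```bash
python3 -m handwheel '[{"hand":0,"offset":[0,0,-0.2],"angular":[0,0,0]},{"hand":0,"offset":[0,0,0],"angular":[0,0,0]},{"hand":0,"offset":[0,0,0],"angular":[0,0,0]},{"hand":0,"offset":[0,0,2],"angular":[0,0,0]},{"hand":0,"offset":[0,0,3],"angular":[0,0,0]},{"hand":0,"offset":[0,0,3],"angular":[0,0,0]},{"hand":0.7,"offset":[-0.3,-3,0],"angular":[0,0,0]},{"hand":0.7,"offset":[-0.3,-3,0],"angular":[0,0,0]},{"hand":0.7,"offset":[0,-1,0],"angular":[0,0,0]},{"hand":0.7,"offset":[0,0,0],"angular":[0,0,0]},{"hand":0.7,"offset":[0,0,0],"angular":[0,0,0]}]'
python3 t.py wrist,top,scene w2
```

```text
time: 14.0
tool_pos: [0.5734, -0.1326, 0.1766]
eef_rot: [-0.0, 0.74, 0.672, 0.0]
force: [0.0, -0.3, -0.2]
opening: 0.57
finger_force: 0.0
t 14.0 tcp [ 0.5734 -0.1326  0.1766] lane [424.6   2.5] tool y -5.5
wrist 16698 tin lane 356.4 1.5 r 33.0 world [ 0.5789 -0.0645]
top 450 tin lane 642.1 42.5 r 34.0 world [ 0.5927 -0.3529]
top 161 tin lane 347.1 2.1 r 31.1 world [ 0.5804 -0.0553]
top 426 tin lane 501.0 -101.2 r 33.1 world [ 0.4629 -0.1987]
top 467 tin lane 644.2 -98.3 r 33.3 world [ 0.4523 -0.3416]
top 339 tin lane 975.4 -111.1 r 33.7 world [ 0.4082 -0.6701]
top 111 tin lane 942.2 -142.8 r 28.4 world [ 0.3798 -0.6341]
scene 421 tin lane 642.8 -97.6 r 34.9 world [ 0.4531 -0.3403]
scene 164 tin lane 513.0 -94.1 r 30.4 world [ 0.4689 -0.2114]
scene 500 tin lane 642.9 43.4 r 34.1 world [ 0.5934 -0.3537]
scene 493 tin lane 356.0 1.4 r 33.9 world [ 0.5788 -0.0641]
```

View pics/w2wrist.png

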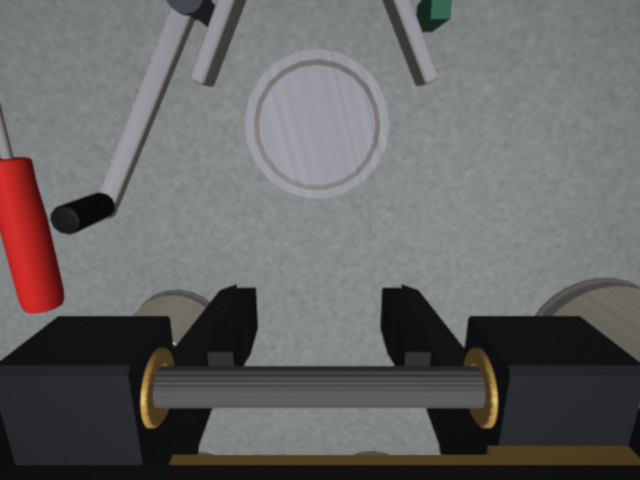

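Tin A is at (317,124) just outside the mouth, and the keeper knob is at (83,215), clear of the path. I go down behind the tin and push it with the two fingertips.

```bash
python3 -m handwheel '[{"hand":0.7,"offset":[-0.2,0,-2],"angular":[0,0,0]},{"hand":0.7,"offset":[0,0,-2],"angular":[0,0,0]},{"hand":0.7,"offset":[0,0,-2],"angular":[0,0,0]},{"hand":0.7,"offset":[0,0,-2],"angular":[0,0,0]},{"hand":0.7,"offset":[0,0,0],"angular":[0,0,0]},{"hand":0.7,"offset":[0,0,0],"angular":[0,0,0]}]'
python3 -m handwheel '[{"hand":0.7,"offset":[0.14,1.5,0],"angular":[0,0,0]},{"hand":0.7,"offset":[0.14,1.5,0],"angular":[0,0,0]},{"hand":0.7,"offset":[0.1,1,0],"angular":[0,0,0]},{"hand":0.7,"offset":[0.14,1.5,0],"angular":[0,0,0]},{"hand":0.7,"offset":[0.14,1.5,0],"angular":[0,0,0]},{"hand":0.7,"offset":[0.14,1.5,0],"angular":[0,0,0]},{"hand":0.7,"offset":[0.14,1.5,0],"angular":[0,0,0]},{"hand":0.7,"offset":[0.14,1.5,0],"angular":[0,0,0]},{"hand":0.7,"offset":[0,0,0],"angular":[0,0,0]}]'
python3 t.py wrist
```

```text
time: 14.75
tool_pos: [0.5717, -0.1326, 0.0971]
eef_rot: [-0.0, 0.74, 0.673, 0.0]
force: [0.8, -1.3, 0.4]
opening: 0.299
finger_force: 0.0
time: 15.65
tool_pos: [0.5819, -0.0156, 0.0964]
eef_rot: [-0.001, 0.739, 0.673, 0.0]
force: [-1.2, 0.2, 0.4]
opening: 0.3
finger_force: 0.0
t 15.65 tcp [ 0.5819 -0.0156  0.0964] lane [ 3.074e+02 -1.000e-01] tool y -5.38
```

```bash
python3 -m handwheel '[{"hand":0.7,"offset":[0.14,1.5,0],"angular":[0,0,0]},{"hand":0.7,"offset":[0.14,1.5,0],"angular":[0,0,0]},{"hand":0.7,"offset":[0.14,1.5,0],"angular":[0,0,0]},{"hand":0.7,"offset":[0.14,1.5,0],"angular":[0,0,0]},{"hand":0.7,"offset":[0.14,1.5,0],"angular":[0,0,0]},{"hand":0.7,"offset":[0.14,1.5,0],"angular":[0,0,0]},{"hand":0.7,"offset":[0.14,1.5,0],"angular":[0,0,0]},{"hand":0.7,"offset":[0.14,1.5,0],"angular":[0,0,0]},{"hand":0.7,"offset":[0.14,1.5,0],"angular":[0,0,0]},{"hand":0.7,"offset":[0.14,1.5,0],"angular":[0,0,0]},{"hand":0.7,"offset":[0,0,0],"angular":[0,0,0]}]'
python3 -m handwheel '[{"hand":0.7,"offset":[0.14,1.5,0],"angular":[0,0,0]},{"hand":0.7,"offset":[0.14,1.5,0],"angular":[0,0,0]},{"hand":0.7,"offset":[0.14,1.5,0],"angular":[0,0,0]},{"hand":0.7,"offset":[0.14,1.5,0],"angular":[0,0,0]},{"hand":0.7,"offset":[0,0,0],"angular":[0,0,0]}]'
python3 t.py scene,top s3
```

```text
time: 16.8
tool_pos: [0.5962, 0.134, 0.0968]
eef_rot: [-0.0, 0.74, 0.673, 0.0]
force: [-0.3, 0.6, 0.7]
opening: 0.299
finger_force: 0.0
time: 17.3
tool_pos: [0.6018, 0.1941, 0.0967]
eef_rot: [-0.0, 0.739, 0.673, 0.0]
force: [-1.2, -0.3, 0.2]
opening: 0.303
finger_force: 0.0
t 17.3 tcp [0.6018 0.1941 0.0967] lane [96.7 -0.2] tool y -5.37
scene 424 tin lane 642.5 -97.8 r 35.2 world [ 0.453 -0.34 ]
scene 425 tin lane 500.7 -101.6 r 35.8 world [ 0.4626 -0.1985]
scene 500 tin lane 642.0 42.8 r 34.4 world [ 0.593  -0.3527]
scene 316 tin lane 54.6 -1.5 r 34.4 world [0.6045 0.2362]
top 442 tin lane 643.9 42.7 r 34.2 world [ 0.5927 -0.3547]
top 463 tin lane 500.5 -101.1 r 33.1 world [ 0.4631 -0.1983]
top 469 tin lane 644.2 -97.9 r 33.1 world [ 0.4527 -0.3416]
top 347 tin lane 976.5 -114.3 r 36.4 world [ 0.4049 -0.6709]
```

```bash
python3 -m handwheel '[{"hand":0.7,"offset":[0.06,0.6,0],"angular":[0,0,0]},{"hand":0.7,"offset":[0.06,0.6,0],"angular":[0,0,0]},{"hand":0.7,"offset":[0,0,0],"angular":[0,0,0]},{"hand":0.7,"offset":[0,0,0],"angular":[0,0,0]}]'
python3 -m handwheel '[{"hand":0.7,"offset":[0,-0.5,0],"angular":[0,0,0]},{"hand":0.7,"offset":[0,-0.5,2],"angular":[0,0,0]},{"hand":0.7,"offset":[0,0,4],"angular":[0,0,0]},{"hand":0.7,"offset":[0,0,3],"angular":[0,0,0]},{"hand":0,"offset":[-1.5,-4.4,0],"angular":[0,0,0]},{"hand":0,"offset":[-1.5,-4.4,0],"angular":[0,0,0]},{"hand":0,"offset":[-1.5,-4.4,0],"angular":[0,0,0]},{"hand":0,"offset":[-1.5,-4.4,0],"angular":[0,0,0]},{"hand":0,"offset":[-1.6,-4.4,0],"angular":[0,0,0]},{"hand":0,"offset":[-1.6,-4.4,0],"angular":[0,0,0]},{"hand":0,"offset":[-1.6,-4.4,0],"angular":[0,0,0]},{"hand":0,"offset":[-1.6,-4.4,0],"angular":[0,0,0]}]'
python3 -m handwheel '[{"hand":0,"offset":[-1.6,-4.2,0],"angular":[0,0,0]},{"hand":0,"offset":[0,0,0],"angular":[0,0,0]},{"hand":0,"offset":[0,0,0],"angular":[0,0,0]}]'
python3 t.py wrist,scene
```

```text
time: 17.8
tool_pos: [0.6031, 0.204, 0.0968]
eef_rot: [-0.0, 0.74, 0.672, 0.0]
force: [0.2, -0.1, 0.1]
opening: 0.295
finger_force: 0.0
time: 19.0
tool_pos: [0.4779, -0.16, 0.187]
eef_rot: [0.0, 0.74, 0.672, 0.0]
force: [0.6, -0.1, 0.3]
opening: 0.99
finger_force: 0.0
time: 19.3
tool_pos: [0.4625, -0.2008, 0.1868]
eef_rot: [-0.0, 0.741, 0.671, 0.0]
force: [0.4, -0.2, 0.4]
opening: 1.0
finger_force: 0.0
t 19.3 tcp [ 0.4625 -0.2008  0.1868] lane [ 503.1 -101.4] tool y -5.64
wrist 11585 tin lane 501.7 -98.7 r 33.3 world [ 0.4653 -0.1997]
wrist 3091 tin lane 640.6 -95.8 r 32.2 world [ 0.4551 -0.3382]
scene 420 tin lane 641.7 -98.5 r 35.3 world [ 0.4523 -0.3391]
scene 343 tin lane 500.5 -100.4 r 35.5 world [ 0.4638 -0.1984]
scene 500 tin lane 644.0 43.3 r 34.8 world [ 0.5933 -0.3548]
scene 554 tin lane 46.4 -1.6 r 34.9 world [0.6051 0.2444]
```

```bash
python3 -m handwheel '[{"hand":0,"offset":[0.2,0.15,-3],"angular":[0,0,0]},{"hand":0,"offset":[0,0,-3],"angular":[0,0,0]},{"hand":0,"offset":[0,0,-2],"angular":[0,0,0]},{"hand":0,"offset":[0,0,-0.7],"angular":[0,0,0]},{"hand":0,"offset":[0,0,0],"angular":[0,0,0]},{"hand":0,"offset":[0,0,0],"angular":[0,0,0]},{"hand":0.35,"offset":[0,0,0],"angular":[0,0,0]},{"hand":0.35,"offset":[0,0,0],"angular":[0,0,0]},{"hand":0.35,"offset":[0,0,0],"angular":[0,0,0]},{"hand":0.35,"offset":[0,0,0],"angular":[0,0,0]},{"hand":0.35,"offset":[0,0,0],"angular":[0,0,0]},{"hand":0.35,"offset":[0,0,0],"angular":[0,0,0]}]' 8
python3 -m handwheel '[{"hand":0.35,"offset":[1,-0.1,0],"angular":[0,0,0]},{"hand":0.35,"offset":[1.5,-0.15,0],"angular":[0,0,0]},{"hand":0.35,"offset":[1.5,-0.15,0],"angular":[0,0,0]},{"hand":0.35,"offset":[1.5,-0.15,0],"angular":[0,0,0]},{"hand":0.35,"offset":[1.5,-0.15,0],"angular":[0,0,0]},{"hand":0.35,"offset":[1.5,-0.15,0],"angular":[0,0,0]},{"hand":0.35,"offset":[1.3,-0.15,0],"angular":[0,0,0]},{"hand":0.35,"offset":[0,0,0],"angular":[0,0,0]}]'
```

```text
time: 20.6
tool_pos: [0.4652, -0.1987, 0.1002]
eef_rot: [0.0, 0.74, 0.672, 0.0]
force: [-0.0, 1.5, 5.2]
opening: 0.746
finger_force: 8.0
time: 21.4
tool_pos: [0.5641, -0.2088, 0.1001]
eef_rot: [0.001, 0.74, 0.673, 0.0]
force: [3.4, 0.1, 4.2]
opening: 0.742
finger_force: 8.0
```

```bash
python3 -m handwheel '[{"hand":0.35,"offset":[0.1,1,0],"angular":[0,0,0]},{"hand":0.35,"offset":[0.14,1.5,0],"angular":[0,0,0]},{"hand":0.35,"offset":[0.14,1.5,0],"angular":[0,0,0]},{"hand":0.35,"offset":[0.14,1.5,0],"angular":[0,0,0]},{"hand":0.35,"offset":[0.14,1.5,0],"angular":[0,0,0]},{"hand":0.35,"offset":[0.14,1.5,0],"angular":[0,0,0]},{"hand":0.35,"offset":[0.14,1.5,0],"angular":[0,0,0]},{"hand":0.35,"offset":[0.14,1.5,0],"angular":[0,0,0]},{"hand":0.35,"offset":[0.14,1.5,0],"angular":[0,0,0]},{"hand":0.35,"offset":[0.14,1.5,0],"angular":[0,0,0]},{"hand":0.35,"offset":[0,0,0],"angular":[0,0,0]}]'
python3 -m handwheel '[{"hand":0,"offset":[0,0,0],"angular":[0,0,0]},{"hand":0,"offset":[0,0,0],"angular":[0,0,0]},{"hand":0,"offset":[0,0,0],"angular":[0,0,0]},{"hand":0,"offset":[0,0,2],"angular":[0,0,0]},{"hand":0,"offset":[0,0,3],"angular":[0,0,0]},{"hand":0,"offset":[0,0,3],"angular":[0,0,0]},{"hand":0.7,"offset":[-0.3,-3,0],"angular":[0,0,0]},{"hand":0.7,"offset":[-0.3,-3,0],"angular":[0,0,0]},{"hand":0.7,"offset":[-0.1,-1,0],"angular":[0,0,0]},{"hand":0.7,"offset":[0,0,0],"angular":[0,0,0]},{"hand":0.7,"offset":[0,0,0],"angular":[0,0,0]},{"hand":0.7,"offset":[0,0,0],"angular":[0,0,0]}]'
python3 -m handwheel '[{"hand":0.7,"offset":[0,0,0],"angular":[0,0,0]},{"hand":0.7,"offset":[0,0,0],"angular":[0,0,0]},{"hand":0.7,"offset":[0,0,0],"angular":[0,0,0]}]'
python3 t.py wrist,scene
```

```text
time: 22.5
tool_pos: [0.5766, -0.0606, 0.1]
eef_rot: [-0.001, 0.74, 0.673, 0.001]
force: [0.8, 7.1, 8.8]
opening: 0.745
finger_force: 8.0
time: 23.7
tool_pos: [0.5696, -0.1325, 0.1796]
eef_rot: [-0.0, 0.74, 0.673, -0.0]
force: [0.0, -1.2, -0.4]
opening: 0.481
finger_force: 0.0
time: 24.0
tool_pos: [0.5697, -0.1332, 0.1798]
eef_rot: [-0.0, 0.74, 0.673, -0.0]
force: [0.1, 0.2, -0.3]
opening: 0.3
finger_force: 0.0
t 24.0 tcp [ 0.5697 -0.1332  0.1798] lane [425.6  -1.2] tool y -5.46
wrist 16468 tin lane 353.6 -1.5 r 33.2 world [ 0.5762 -0.0614]
scene 425 tin lane 643.4 -97.8 r 34.5 world [ 0.4528 -0.3408]
scene 494 tin lane 352.8 -2.0 r 33.9 world [ 0.5758 -0.0606]
scene 502 tin lane 643.7 43.4 r 34.4 world [ 0.5934 -0.3545]
scene 553 tin lane 46.5 -0.0 r 35.5 world [0.6067 0.2441]
```

```bash
python3 -m handwheel '[{"hand":0.7,"offset":[0.1,0,-2.5],"angular":[0,0,0]},{"hand":0.7,"offset":[0,0,-2.5],"angular":[0,0,0]},{"hand":0.7,"offset":[0,0,-2.5],"angular":[0,0,0]},{"hand":0.7,"offset":[0,0,-0.7],"angular":[0,0,0]},{"hand":0.7,"offset":[0,0,0],"angular":[0,0,0]}]'
python3 -m handwheel '[{"hand":0.7,"offset":[0.14,1.5,0],"angular":[0,0,0]},{"hand":0.7,"offset":[0.14,1.5,0],"angular":[0,0,0]},{"hand":0.7,"offset":[0.14,1.5,0],"angular":[0,0,0]},{"hand":0.7,"offset":[0.14,1.5,0],"angular":[0,0,0]},{"hand":0.7,"offset":[0.14,1.5,0],"angular":[0,0,0]},{"hand":0.7,"offset":[0.14,1.5,0],"angular":[0,0,0]},{"hand":0.7,"offset":[0.14,1.5,0],"angular":[0,0,0]},{"hand":0.7,"offset":[0.14,1.5,0],"angular":[0,0,0]},{"hand":0.7,"offset":[0.14,1.5,0],"angular":[0,0,0]},{"hand":0.7,"offset":[0,0,0],"angular":[0,0,0]}]'
python3 -m handwheel '[{"hand":0.7,"offset":[0.14,1.5,0],"angular":[0,0,0]},{"hand":0.7,"offset":[0.14,1.5,0],"angular":[0,0,0]},{"hand":0.7,"offset":[0.14,1.5,0],"angular":[0,0,0]},{"hand":0.7,"offset":[0.14,1.5,0],"angular":[0,0,0]},{"hand":0.7,"offset":[0.14,1.5,0],"angular":[0,0,0]},{"hand":0.7,"offset":[0.14,1.5,0],"angular":[0,0,0]},{"hand":0.7,"offset":[0.14,1.5,0],"angular":[0,0,0]},{"hand":0.7,"offset":[0.14,1.5,0],"angular":[0,0,0]},{"hand":0.7,"offset":[0,0,0],"angular":[0,0,0]}]'
python3 t.py scene,top
```

```text
time: 24.6
tool_pos: [0.5705, -0.1336, 0.0972]
eef_rot: [-0.001, 0.74, 0.672, -0.0]
force: [0.3, 0.8, 0.1]
opening: 0.296
finger_force: 0.0
time: 25.6
tool_pos: [0.5829, 0.0038, 0.0974]
eef_rot: [-0.001, 0.74, 0.673, 0.0]
force: [1.1, 0.0, 0.9]
opening: 0.3
finger_force: 0.0
time: 26.5
tool_pos: [0.5944, 0.1235, 0.0978]
eef_rot: [-0.0, 0.74, 0.673, 0.0]
force: [-0.4, -0.5, 0.1]
opening: 0.299
finger_force: 0.0
t 26.5 tcp [0.5944 0.1235 0.0978] lane [167.7  -0.8] tool y -5.38
scene 416 tin lane 644.6 -97.5 r 35.6 world [ 0.453 -0.342]
scene 496 tin lane 642.1 41.8 r 34.6 world [ 0.592  -0.3528]
scene 333 tin lane 125.0 -1.1 r 34.8 world [0.5981 0.1661]
scene 555 tin lane 46.8 -1.1 r 34.8 world [0.6056 0.244 ]
top 398 tin lane 47.2 -2.1 r 33.8 world [0.6046 0.2436]
top 450 tin lane 642.4 42.6 r 33.9 world [ 0.5927 -0.3531]
top 462 tin lane 644.3 -98.5 r 33.6 world [ 0.4521 -0.3417]
```

```bash
python3 -m handwheel '[{"hand":0.7,"offset":[0.07,0.7,0],"angular":[0,0,0]},{"hand":0.7,"offset":[0.06,0.6,0],"angular":[0,0,0]},{"hand":0.7,"offset":[0,0,0],"angular":[0,0,0]},{"hand":0.7,"offset":[0,-0.5,0],"angular":[0,0,0]},{"hand":0.7,"offset":[0,-0.5,2],"angular":[0,0,0]},{"hand":0.7,"offset":[0,0,4],"angular":[0,0,0]},{"hand":0.7,"offset":[0,0,3],"angular":[0,0,0]},{"hand":0,"offset":[0,-4.5,0],"angular":[0,0,0]},{"hand":0,"offset":[0,-4.5,0],"angular":[0,0,0]},{"hand":0,"offset":[0,-4.5,0],"angular":[0,0,0]},{"hand":0,"offset":[0,-4.5,0],"angular":[0,0,0]},{"hand":0,"offset":[0,-4.5,0],"angular":[0,0,0]}]'
python3 -m handwheel '[{"hand":0,"offset":[0,-4.5,0],"angular":[0,0,0]},{"hand":0,"offset":[0,-4.5,0],"angular":[0,0,0]},{"hand":0,"offset":[0,-4.5,0],"angular":[0,0,0]},{"hand":0,"offset":[0,-4.5,0],"angular":[0,0,0]},{"hand":0,"offset":[-0.1,-4.5,0],"angular":[0,0,0]},{"hand":0,"offset":[-0.1,-3,0],"angular":[0,0,0]},{"hand":0,"offset":[0,0,0],"angular":[0,0,0]},{"hand":0,"offset":[0,0,0],"angular":[0,0,0]}]'
python3 t.py wrist,scene
```

```text
time: 27.8
tool_pos: [0.5953, -0.1029, 0.1879]
eef_rot: [0.0, 0.74, 0.672, 0.0]
force: [0.4, 0.3, 1.3]
opening: 0.73
finger_force: 0.0
time: 28.6
tool_pos: [0.5932, -0.356, 0.1874]
eef_rot: [-0.0, 0.741, 0.672, 0.0]
force: [-0.6, 0.7, 0.9]
opening: 1.0
finger_force: 0.0
t 28.6 tcp [ 0.5932 -0.356   0.1874] lane [645.2  43.4] tool y -5.56
wrist 2734 tin lane 539.4 177.1 r 29.2 world [ 0.7364 -0.2634]
wrist 11489 tin lane 644.6 44.5 r 33.3 world [ 0.5944 -0.3556]
wrist 12248 tin lane 645.0 -95.9 r 33.8 world [ 0.4545 -0.3426]
scene 421 tin lane 643.6 -97.8 r 34.8 world [ 0.4528 -0.3411]
scene 473 tin lane 642.8 43.0 r 33.8 world [ 0.5931 -0.3536]
scene 517 tin lane 116.6 -1.0 r 33.9 world [0.599  0.1745]
scene 553 tin lane 47.0 -0.4 r 34.8 world [0.6063 0.2437]
```

```bash
python3 -m handwheel '[{"hand":0,"offset":[0,0.1,-3],"angular":[0,0,0]},{"hand":0,"offset":[0,0,-3],"angular":[0,0,0]},{"hand":0,"offset":[0,0,-2],"angular":[0,0,0]},{"hand":0,"offset":[0,0,-0.7],"angular":[0,0,0]},{"hand":0,"offset":[0,0,0],"angular":[0,0,0]},{"hand":0,"offset":[0,0,0],"angular":[0,0,0]},{"hand":0.35,"offset":[0,0,0],"angular":[0,0,0]},{"hand":0.35,"offset":[0,0,0],"angular":[0,0,0]},{"hand":0.35,"offset":[0,0,0],"angular":[0,0,0]},{"hand":0.35,"offset":[0,0,0],"angular":[0,0,0]},{"hand":0.35,"offset":[0,0,0],"angular":[0,0,0]},{"hand":0.35,"offset":[0,0,0],"angular":[0,0,0]}]' 8
python3 -m handwheel '[{"hand":0.35,"offset":[-0.1,1,0],"angular":[0,0,0]},{"hand":0.35,"offset":[-0.1,1.5,0],"angular":[0,0,0]},{"hand":0.35,"offset":[-0.1,1.5,0],"angular":[0,0,0]},{"hand":0.35,"offset":[-0.1,1.5,0],"angular":[0,0,0]},{"hand":0.35,"offset":[-0.1,1.5,0],"angular":[0,0,0]},{"hand":0.35,"offset":[-0.1,1.5,0],"angular":[0,0,0]},{"hand":0.35,"offset":[-0.1,1.5,0],"angular":[0,0,0]},{"hand":0.35,"offset":[-0.1,1.5,0],"angular":[0,0,0]},{"hand":0.35,"offset":[-0.1,1.5,0],"angular":[0,0,0]},{"hand":0.35,"offset":[-0.1,1.5,0],"angular":[0,0,0]},{"hand":0.35,"offset":[0,0,0],"angular":[0,0,0]}]'
python3 -m handwheel '[{"hand":0.35,"offset":[-0.1,1.5,0],"angular":[0,0,0]},{"hand":0.35,"offset":[-0.1,1.5,0],"angular":[0,0,0]},{"hand":0.35,"offset":[-0.1,1.5,0],"angular":[0,0,0]},{"hand":0.35,"offset":[-0.1,1.5,0],"angular":[0,0,0]},{"hand":0.35,"offset":[-0.1,1.5,0],"angular":[0,0,0]},{"hand":0.35,"offset":[-0.1,1.5,0],"angular":[0,0,0]},{"hand":0.35,"offset":[0,1.5,0],"angular":[0,0,0]},{"hand":0.35,"offset":[0,1.5,0],"angular":[0,0,0]},{"hand":0.35,"offset":[0,1.5,0],"angular":[0,0,0]},{"hand":0.35,"offset":[0,1.4,0],"angular":[0,0,0]},{"hand":0.35,"offset":[0,0,0],"angular":[0,0,0]}]'
```

```text
time: 29.9
tool_pos: [0.5939, -0.3547, 0.1014]
eef_rot: [0.0, 0.74, 0.672, 0.0]
force: [-1.4, 0.4, 6.3]
opening: 0.747
finger_force: 8.0
time: 31.0
tool_pos: [0.5834, -0.2068, 0.1006]
eef_rot: [-0.001, 0.74, 0.673, 0.0]
force: [-1.4, 3.8, 4.1]
opening: 0.744
finger_force: 8.0
time: 32.1
tool_pos: [0.5775, -0.0584, 0.1006]
eef_rot: [-0.001, 0.74, 0.673, 0.0]
force: [-0.9, 2.5, 1.7]
opening: 0.745
finger_force: 8.0
```

```bash
python3 -m handwheel '[{"hand":0,"offset":[0,0,0],"angular":[0,0,0]},{"hand":0,"offset":[0,0,0],"angular":[0,0,0]},{"hand":0,"offset":[0,0,0],"angular":[0,0,0]},{"hand":0,"offset":[0,0,2],"angular":[0,0,0]},{"hand":0,"offset":[0,0,3],"angular":[0,0,0]},{"hand":0,"offset":[0,0,3],"angular":[0,0,0]},{"hand":0.7,"offset":[-0.3,-3,0],"angular":[0,0,0]},{"hand":0.7,"offset":[-0.3,-3,0],"angular":[0,0,0]},{"hand":0.7,"offset":[-0.1,-1,0],"angular":[0,0,0]},{"hand":0.7,"offset":[0,0,0],"angular":[0,0,0]},{"hand":0.7,"offset":[0,0,0],"angular":[0,0,0]},{"hand":0.7,"offset":[0,0,0],"angular":[0,0,0]}]'
python3 -m handwheel '[{"hand":0.7,"offset":[0,0,0],"angular":[0,0,0]},{"hand":0.7,"offset":[0,0,0],"angular":[0,0,0]},{"hand":0.7,"offset":[0,0,0],"angular":[0,0,0]}]'
python3 t.py wrist,scene
```

```text
time: 33.3
tool_pos: [0.5708, -0.1296, 0.1806]
eef_rot: [-0.0, 0.74, 0.673, 0.0]
force: [0.1, -0.2, -0.0]
opening: 0.479
finger_force: 0.0
time: 33.6
tool_pos: [0.5708, -0.1302, 0.1807]
eef_rot: [-0.0, 0.74, 0.673, 0.0]
force: [-1.0, 0.0, -0.6]
opening: 0.3
finger_force: 0.0
t 33.6 tcp [ 0.5708 -0.1302  0.1807] lane [ 4.225e+02 -3.000e-01] tool y -5.46
wrist 16124 tin lane 352.4 -0.6 r 33.1 world [ 0.5772 -0.0604]
scene 417 tin lane 643.2 -98.1 r 35.0 world [ 0.4525 -0.3407]
scene 489 tin lane 352.7 -1.6 r 34.1 world [ 0.5762 -0.0605]
scene 512 tin lane 116.4 -0.8 r 34.4 world [0.5993 0.1746]
scene 555 tin lane 46.4 -0.7 r 34.8 world [0.606  0.2443]
```

```bash
python3 -m handwheel '[{"hand":0.7,"offset":[0,0,-2.5],"angular":[0,0,0]},{"hand":0.7,"offset":[0,0,-2.5],"angular":[0,0,0]},{"hand":0.7,"offset":[0,0,-2.5],"angular":[0,0,0]},{"hand":0.7,"offset":[0,0,-0.7],"angular":[0,0,0]},{"hand":0.7,"offset":[0,0,0],"angular":[0,0,0]}]'
python3 -m handwheel '[{"hand":0.7,"offset":[0.14,1.5,0],"angular":[0,0,0]},{"hand":0.7,"offset":[0.14,1.5,0],"angular":[0,0,0]},{"hand":0.7,"offset":[0.14,1.5,0],"angular":[0,0,0]},{"hand":0.7,"offset":[0.14,1.5,0],"angular":[0,0,0]},{"hand":0.7,"offset":[0.14,1.5,0],"angular":[0,0,0]},{"hand":0.7,"offset":[0.14,1.5,0],"angular":[0,0,0]},{"hand":0.7,"offset":[0.14,1.5,0],"angular":[0,0,0]},{"hand":0.7,"offset":[0,0,0],"angular":[0,0,0]}]'
python3 -m handwheel '[{"hand":0.7,"offset":[0.14,1.5,0],"angular":[0,0,0]},{"hand":0.7,"offset":[0.14,1.5,0],"angular":[0,0,0]},{"hand":0.7,"offset":[0.14,1.5,0],"angular":[0,0,0]},{"hand":0.7,"offset":[0.14,1.5,0],"angular":[0,0,0]},{"hand":0.7,"offset":[0.14,1.5,0],"angular":[0,0,0]},{"hand":0.7,"offset":[0.12,1.3,0],"angular":[0,0,0]},{"hand":0.7,"offset":[0,0,0],"angular":[0,0,0]}]'
python3 t.py scene,top
```

```text
time: 34.2
tool_pos: [0.5706, -0.1305, 0.0982]
eef_rot: [-0.001, 0.74, 0.672, -0.0]
force: [-0.4, 0.2, 0.3]
opening: 0.296
finger_force: 0.0
time: 35.0
tool_pos: [0.5803, -0.0233, 0.0985]
eef_rot: [-0.001, 0.74, 0.673, 0.0]
force: [-0.1, -0.2, 0.5]
opening: 0.299
finger_force: 0.0
time: 35.7
tool_pos: [0.5887, 0.0643, 0.0987]
eef_rot: [-0.0, 0.74, 0.673, 0.0]
force: [-0.7, -0.6, 0.1]
opening: 0.298
finger_force: 0.0
t 35.7 tcp [0.5887 0.0643 0.0987] lane [227.2  -0.9] tool y -5.38
scene 420 tin lane 644.9 -97.3 r 35.5 world [ 0.4532 -0.3424]
scene 357 tin lane 186.6 -1.7 r 34.7 world [0.5918 0.1048]
scene 516 tin lane 117.2 -0.8 r 34.4 world [0.5992 0.1738]
scene 555 tin lane 46.8 -1.2 r 35.7 world [0.6055 0.2439]
top 439 tin lane 48.2 -1.8 r 33.8 world [0.6048 0.2425]
top 379 tin lane 117.4 -2.2 r 33.5 world [0.5978 0.1737]
top 463 tin lane 644.3 -99.2 r 34.2 world [ 0.4514 -0.3416]
```

```bash
python3 -m handwheel '[{"hand":0.7,"offset":[0,-0.5,0],"angular":[0,0,0]},{"hand":0.7,"offset":[0,-0.5,2],"angular":[0,0,0]},{"hand":0.7,"offset":[0,0,4],"angular":[0,0,0]},{"hand":0.7,"offset":[0,0,3],"angular":[0,0,0]},{"hand":0,"offset":[-1.5,-4.4,0],"angular":[0,0,0]},{"hand":0,"offset":[-1.5,-4.4,0],"angular":[0,0,0]},{"hand":0,"offset":[-1.5,-4.4,0],"angular":[0,0,0]},{"hand":0,"offset":[-1.5,-4.4,0],"angular":[0,0,0]},{"hand":0,"offset":[-1.5,-4.4,0],"angular":[0,0,0]},{"hand":0,"offset":[-1.5,-4.4,0],"angular":[0,0,0]},{"hand":0,"offset":[-1.5,-4.4,0],"angular":[0,0,0]},{"hand":0,"offset":[-1.5,-4.4,0],"angular":[0,0,0]}]'
python3 -m handwheel '[{"hand":0,"offset":[-1.5,-4.4,0],"angular":[0,0,0]},{"hand":0,"offset":[0,0,0],"angular":[0,0,0]},{"hand":0,"offset":[0,0,0],"angular":[0,0,0]}]'
python3 t.py wrist,scene
```

```text
time: 37.0
tool_pos: [0.4672, -0.3021, 0.1889]
eef_rot: [0.0, 0.741, 0.672, 0.0]
force: [0.4, 0.4, 0.6]
opening: 0.99
finger_force: 0.0
time: 37.3
tool_pos: [0.4528, -0.3446, 0.1885]
eef_rot: [-0.0, 0.741, 0.671, 0.0]
force: [-0.6, 0.5, 0.9]
opening: 1.0
finger_force: 0.0
t 37.3 tcp [ 0.4528 -0.3446  0.1885] lane [647.1 -97.5] tool y -5.65
wrist 11406 tin lane 645.2 -95.7 r 33.2 world [ 0.4548 -0.3429]
scene 396 tin lane 642.7 -97.7 r 35.3 world [ 0.453  -0.3402]
scene 506 tin lane 187.8 -1.7 r 34.3 world [0.5916 0.1036]
scene 517 tin lane 118.0 -1.1 r 34.1 world [0.5988 0.1731]
scene 553 tin lane 46.6 -0.4 r 34.6 world [0.6063 0.2441]
```

```bash
python3 -m handwheel '[{"hand":0,"offset":[0.1,0.2,-3],"angular":[0,0,0]},{"hand":0,"offset":[0,0,-3],"angular":[0,0,0]},{"hand":0,"offset":[0,0,-2],"angular":[0,0,0]},{"hand":0,"offset":[0,0,-0.8],"angular":[0,0,0]},{"hand":0,"offset":[0,0,0],"angular":[0,0,0]},{"hand":0,"offset":[0,0,0],"angular":[0,0,0]},{"hand":0.35,"offset":[0,0,0],"angular":[0,0,0]},{"hand":0.35,"offset":[0,0,0],"angular":[0,0,0]},{"hand":0.35,"offset":[0,0,0],"angular":[0,0,0]},{"hand":0.35,"offset":[0,0,0],"angular":[0,0,0]},{"hand":0.35,"offset":[0,0,0],"angular":[0,0,0]},{"hand":0.35,"offset":[0,0,0],"angular":[0,0,0]}]' 8
python3 -m handwheel '[{"hand":0.35,"offset":[1.1,1.3,0],"angular":[0,0,0]},{"hand":0.35,"offset":[1.1,1.3,0],"angular":[0,0,0]},{"hand":0.35,"offset":[1.1,1.3,0],"angular":[0,0,0]},{"hand":0.35,"offset":[1.1,1.3,0],"angular":[0,0,0]},{"hand":0.35,"offset":[1.1,1.3,0],"angular":[0,0,0]},{"hand":0.35,"offset":[1.1,1.3,0],"angular":[0,0,0]},{"hand":0.35,"offset":[1.1,1.3,0],"angular":[0,0,0]},{"hand":0.35,"offset":[1.1,1.3,0],"angular":[0,0,0]},{"hand":0.35,"offset":[1.1,1.3,0],"angular":[0,0,0]},{"hand":0.35,"offset":[1.1,1.3,0],"angular":[0,0,0]},{"hand":0.35,"offset":[0,0,0],"angular":[0,0,0]}]'
```

```text
time: 38.6
tool_pos: [0.4548, -0.3417, 0.1012]
eef_rot: [0.0, 0.74, 0.672, 0.0]
force: [0.5, 0.2, 5.9]
opening: 0.748
finger_force: 8.0
time: 39.7
tool_pos: [0.5661, -0.2104, 0.1013]
eef_rot: [0.001, 0.74, 0.673, 0.001]
force: [3.4, 4.2, 4.4]
opening: 0.745
finger_force: 8.0
```

```bash
python3 -m handwheel '[{"hand":0.35,"offset":[0.1,1.5,0],"angular":[0,0,0]},{"hand":0.35,"offset":[0.1,1.5,0],"angular":[0,0,0]},{"hand":0.35,"offset":[0.1,1.5,0],"angular":[0,0,0]},{"hand":0.35,"offset":[0.1,1.5,0],"angular":[0,0,0]},{"hand":0.35,"offset":[0.1,1.5,0],"angular":[0,0,0]},{"hand":0.35,"offset":[0.1,1.5,0],"angular":[0,0,0]},{"hand":0.35,"offset":[0.14,1.5,0],"angular":[0,0,0]},{"hand":0.35,"offset":[0.14,1.5,0],"angular":[0,0,0]},{"hand":0.35,"offset":[0.14,1.5,0],"angular":[0,0,0]},{"hand":0.35,"offset":[0.14,1.5,0],"angular":[0,0,0]},{"hand":0.35,"offset":[0,0,0],"angular":[0,0,0]}]'
python3 -m handwheel '[{"hand":0,"offset":[0,0,0],"angular":[0,0,0]},{"hand":0,"offset":[0,0,0],"angular":[0,0,0]},{"hand":0,"offset":[0,0,0],"angular":[0,0,0]},{"hand":0,"offset":[0,0,2],"angular":[0,0,0]},{"hand":0,"offset":[0,0,3],"angular":[0,0,0]},{"hand":0,"offset":[0,0,3],"angular":[0,0,0]},{"hand":0.7,"offset":[-0.3,-3,0],"angular":[0,0,0]},{"hand":0.7,"offset":[-0.3,-3,0],"angular":[0,0,0]},{"hand":0.7,"offset":[-0.1,-1,0],"angular":[0,0,0]},{"hand":0.7,"offset":[0,0,0],"angular":[0,0,0]},{"hand":0.7,"offset":[0,0,0],"angular":[0,0,0]},{"hand":0.7,"offset":[0,0,0],"angular":[0,0,0]}]'
python3 -m handwheel '[{"hand":0.7,"offset":[0,0,0],"angular":[0,0,0]},{"hand":0.7,"offset":[0,0,0],"angular":[0,0,0]},{"hand":0.7,"offset":[0,0,0],"angular":[0,0,0]}]'
python3 t.py wrist,scene
```

```text
time: 40.8
tool_pos: [0.5762, -0.0589, 0.1006]
eef_rot: [-0.001, 0.74, 0.673, 0.0]
force: [-0.0, 7.1, 8.2]
opening: 0.743
finger_force: 8.0
time: 42.0
tool_pos: [0.5693, -0.1306, 0.1806]
eef_rot: [-0.0, 0.74, 0.673, -0.0]
force: [-0.2, 0.4, -0.4]
opening: 0.479
finger_force: 0.0
time: 42.3
tool_pos: [0.5694, -0.1312, 0.1808]
eef_rot: [-0.0, 0.74, 0.673, -0.0]
force: [0.2, -0.3, 0.4]
opening: 0.298
finger_force: 0.0
t 42.3 tcp [ 0.5694 -0.1312  0.1808] lane [423.7  -1.7] tool y -5.46
wrist 16172 tin lane 353.3 -2.0 r 33.1 world [ 0.5757 -0.0611]
scene 489 tin lane 352.5 -3.3 r 33.9 world [ 0.5745 -0.0602]
scene 507 tin lane 187.3 -2.1 r 34.0 world [0.5913 0.1041]
scene 512 tin lane 117.0 -0.7 r 33.8 world [0.5994 0.1739]
scene 553 tin lane 46.4 -0.2 r 36.5 world [0.6065 0.2443]
```

```bash
python3 -m handwheel '[{"hand":0.7,"offset":[0.15,0,-2.5],"angular":[0,0,0]},{"hand":0.7,"offset":[0,0,-2.5],"angular":[0,0,0]},{"hand":0.7,"offset":[0,0,-2.5],"angular":[0,0,0]},{"hand":0.7,"offset":[0,0,-0.7],"angular":[0,0,0]},{"hand":0.7,"offset":[0,0,0],"angular":[0,0,0]}]'
python3 -m handwheel '[{"hand":0.7,"offset":[0.14,1.5,0],"angular":[0,0,0]},{"hand":0.7,"offset":[0.14,1.5,0],"angular":[0,0,0]},{"hand":0.7,"offset":[0.14,1.5,0],"angular":[0,0,0]},{"hand":0.7,"offset":[0.14,1.5,0],"angular":[0,0,0]},{"hand":0.7,"offset":[0.14,1.5,0],"angular":[0,0,0]},{"hand":0.7,"offset":[0.14,1.5,0],"angular":[0,0,0]},{"hand":0.7,"offset":[0.14,1.5,0],"angular":[0,0,0]},{"hand":0.7,"offset":[0.14,1.5,0],"angular":[0,0,0]},{"hand":0.7,"offset":[0,0,0],"angular":[0,0,0]}]'
python3 -m handwheel '[{"hand":0.7,"offset":[0.05,0.5,0],"angular":[0,0,0]},{"hand":0.7,"offset":[0.05,0.5,0],"angular":[0,0,0]},{"hand":0.7,"offset":[0,0,0],"angular":[0,0,0]},{"hand":0.7,"offset":[0,0,0],"angular":[0,0,0]}]'
python3 t.py scene,top
```

```text
time: 42.9
tool_pos: [0.5707, -0.1316, 0.0982]
eef_rot: [-0.001, 0.74, 0.672, -0.0]
force: [0.1, 0.3, 0.1]
opening: 0.299
finger_force: 0.0
time: 43.8
tool_pos: [0.5817, -0.0092, 0.0984]
eef_rot: [-0.001, 0.74, 0.673, 0.0]
force: [0.2, -0.9, -0.0]
opening: 0.3
finger_force: 0.0
time: 44.2
tool_pos: [0.5829, -0.0016, 0.0986]
eef_rot: [-0.0, 0.74, 0.672, -0.0]
force: [0.1, 0.5, -0.6]
opening: 0.303
finger_force: 0.0
t 44.2 tcp [ 0.5829 -0.0016  0.0986] lane [293.4  -0.4] tool y -5.51
scene 515 tin lane 118.2 -1.4 r 34.4 world [0.5985 0.1728]
scene 557 tin lane 46.7 -1.2 r 34.9 world [0.6055 0.2441]
top 438 tin lane 48.0 -1.6 r 33.4 world [0.605  0.2428]
top 445 tin lane 118.0 -2.3 r 33.8 world [0.5977 0.1731]
top 398 tin lane 186.4 -3.1 r 33.5 world [0.5904 0.1051]
```

Next are small pushes until the row closes up against the gate.

```bash
python3 -m handwheel '[{"hand":0.7,"offset":[0.05,0.5,0],"angular":[0,0,0]},{"hand":0.7,"offset":[0.03,0.3,0],"angular":[0,0,0]},{"hand":0.7,"offset":[0,0,0],"angular":[0,0,0]},{"hand":0.7,"offset":[0,0,0],"angular":[0,0,0]}]'
python3 -m handwheel '[{"hand":0.7,"offset":[0.03,0.3,0],"angular":[0,0,0]},{"hand":0.7,"offset":[0,0,0],"angular":[0,0,0]},{"hand":0.7,"offset":[0,0,0],"angular":[0,0,0]}]'
python3 -m handwheel '[{"hand":0.7,"offset":[0.02,0.2,0],"angular":[0,0,0]},{"hand":0.7,"offset":[0,0,0],"angular":[0,0,0]},{"hand":0.7,"offset":[0,0,0],"angular":[0,0,0]}]'
python3 t.py scene,top
```

```text
time: 44.7
tool_pos: [0.5838, 0.0065, 0.0987]
eef_rot: [0.0, 0.74, 0.672, 0.0]
force: [0.2, -2.1, -0.7]
opening: 0.301
finger_force: 1.1
time: 45.0
tool_pos: [0.5842, 0.0092, 0.0987]
eef_rot: [0.0, 0.74, 0.672, -0.0]
force: [0.1, -4.1, -0.2]
opening: 0.296
finger_force: 2.1
time: 45.3
tool_pos: [0.5843, 0.0111, 0.0987]
eef_rot: [0.0, 0.74, 0.672, -0.0]
force: [0.3, -5.6, 0.0]
opening: 0.301
finger_force: 2.6
t 45.3 tcp [0.5843 0.0111 0.0987] lane [ 2.806e+02 -2.000e-01] tool y -5.5
top 348 tin lane 976.1 -111.7 r 34.5 world [ 0.4075 -0.6707]
top 110 tin lane 944.3 -143.9 r 29.2 world [ 0.3785 -0.6361]
```

```bash
python3 -m handwheel '[{"hand":0.7,"offset":[0.02,0.2,0],"angular":[0,0,0]},{"hand":0.7,"offset":[0,0,0],"angular":[0,0,0]},{"hand":0.7,"offset":[0,0,0],"angular":[0,0,0]}]'
python3 -m handwheel '[{"hand":0.7,"offset":[0.02,0.2,0],"angular":[0,0,0]},{"hand":0.7,"offset":[0,0,0],"angular":[0,0,0]},{"hand":0.7,"offset":[0,0,0],"angular":[0,0,0]}]'
cat > e.py <<'E'
from h import *
O=np.array([.6111,.2904]); a=np.radians(-95.43); L=np.array([[np.cos(a),np.sin(a)],[-np.sin(a),np.cos(a)]])
import sys
for n in sys.argv[1].split(','):
    c,E=snap(n,sys.argv[2]+n+'.png' if len(sys.argv)>2 else None); p=depthpts(c,E); z=p[...,2]; q=(p[...,:2]-O)@L.T*1000
    m=(z>.058)&(z<.078)&(abs(q[...,1])<40)&(q[...,0]>12)&(q[...,0]<330); g=q[m]
    b=g[abs(g[:,1])<4]; h=np.histogram(b[:,0],bins=np.arange(0,330,6))[0]
    print(n,'row x min/max',np.percentile(b[:,0],[1,99]).round(1),'y',np.percentile(g[:,1],[1,99]).round(1))
    for k in range(4):
        s=g[(g[:,0]>6+66*k+3)&(g[:,0]<6+66*k+63)]; print(k,len(s), s.mean(0).round(1) if len(s) else '')
E
python3 e.py scene,top
```

```text
time: 45.7
tool_pos: [0.5845, 0.013, 0.0988]
eef_rot: [0.0, 0.74, 0.672, -0.0]
force: [-1.2, -6.3, 0.0]
opening: 0.299
finger_force: 2.6
time: 46.0
tool_pos: [0.5847, 0.0151, 0.0987]
eef_rot: [0.0, 0.74, 0.672, -0.0]
force: [-0.9, -5.2, -0.2]
opening: 0.299
finger_force: 2.7
scene row x min/max [ 15.  242.9] y [-33.2  31.3]
0 497 [40.5  1.1]
1 504 [106.1   0.2]
2 496 [ 1.719e+02 -1.000e-01]
3 356 [ 2.305e+02 -1.000e-01]
top row x min/max [ 13.6 189.2] y [-33.5  28.8]
0 411 [40.3 -1.7]
1 428 [105.8  -2.7]
2 371 [168.   -2.2]
3 0
```

```bash
python3 -m handwheel '[{"hand":0.7,"offset":[0.02,0.2,0],"angular":[0,0,0]},{"hand":0.7,"offset":[0,0,0],"angular":[0,0,0]},{"hand":0.7,"offset":[0,0,0],"angular":[0,0,0]}]'
sed -i 's/>12/>2/' e.py; sed -i 's/>10)/>7)/' t.py; python3 e.py scene,top r1
```

```text
time: 46.4
tool_pos: [0.5849, 0.0168, 0.0988]
eef_rot: [0.0, 0.74, 0.672, -0.0]
force: [-1.0, -7.2, -0.7]
opening: 0.299
finger_force: 3.2
scene row x min/max [  5.9 241.1] y [-32.9  31.4]
0 531 [38.6  0.9]
1 508 [104.9   0.5]
2 494 [ 1.709e+02 -1.000e-01]
3 345 [ 2.29e+02 -1.00e-01]
top row x min/max [  6.8 188.1] y [-34.2  29.1]
0 429 [39.  -2.1]
1 426 [104.9  -2.4]
2 359 [166.5  -2.4]
3 0
```

```bash
python3 - <<'E'
import cv2
im=cv2.imread('pics/r1scene.png')[190:330,290:470]; cv2.imwrite('pics/r1c.png',cv2.resize(im,None,fx=4,fy=4,interpolation=cv2.INTER_CUBIC))
E
```

```text
(no output)
```

View pics/r1c.png

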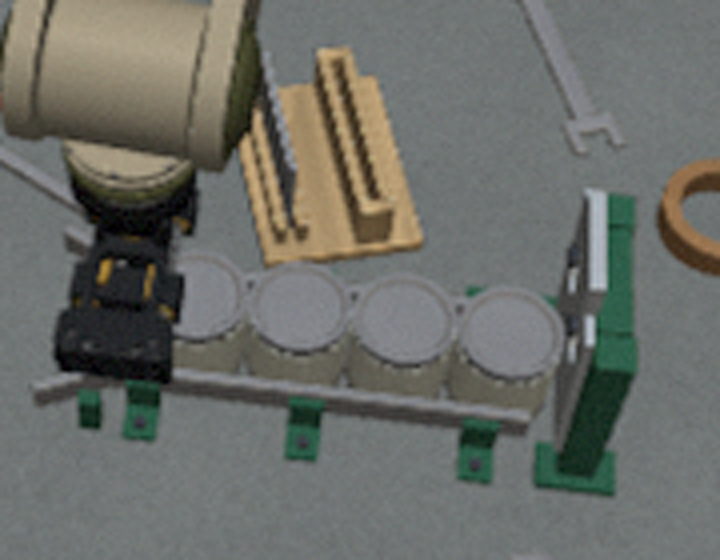

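The crop shows all four tins in one closed row, upright, with the first at (508,335) about a millimetre or two from the gate. I push on until the force jumps.

```bash
python3 -m handwheel '[{"hand":0.7,"offset":[0.02,0.2,0],"angular":[0,0,0]},{"hand":0.7,"offset":[0,0,0],"angular":[0,0,0]},{"hand":0.7,"offset":[0,0,0],"angular":[0,0,0]}]'
python3 -m handwheel '[{"hand":0.7,"offset":[0.01,0.1,0],"angular":[0,0,0]},{"hand":0.7,"offset":[0,0,0],"angular":[0,0,0]},{"hand":0.7,"offset":[0,0,0],"angular":[0,0,0]}]'
python3 e.py scene,top
```

```text
time: 46.8
tool_pos: [0.5852, 0.018, 0.0988]
eef_rot: [0.001, 0.74, 0.672, -0.001]
force: [-1.0, -12.3, -0.4]
opening: 0.301
finger_force: 5.4
time: 47.1
tool_pos: [0.5853, 0.0182, 0.0988]
eef_rot: [0.001, 0.74, 0.672, -0.001]
force: [-2.2, -17.6, -1.7]
opening: 0.305
finger_force: 7.5
scene row x min/max [  4.3 240. ] y [-33.3  31.1]
0 522 [38.4  1.1]
1 507 [1.043e+02 1.000e-01]
2 494 [ 1.705e+02 -1.000e-01]
3 336 [227.9  -0.4]
top row x min/max [  7.4 185.5] y [-34.   29.5]
0 423 [38.6 -2.2]
1 422 [104.4  -2.7]
2 343 [165.1  -2.1]
3 0
```

The row is closed against the gate: the force jumped to 17 N with no more travel. I back off and look at the keeper knob.

```bash
python3 -m handwheel '[{"hand":0.7,"offset":[-0.05,-0.5,0],"angular":[0,0,0]},{"hand":0.7,"offset":[-0.05,-0.5,1],"angular":[0,0,0]},{"hand":0.7,"offset":[0,0,4],"angular":[0,0,0]},{"hand":0.7,"offset":[0,0,4],"angular":[0,0,0]},{"hand":0.5,"offset":[-3,-3.6,0],"angular":[0,0,0]},{"hand":0.5,"offset":[-3,-3.6,0],"angular":[0,0,0]},{"hand":0.5,"offset":[-3,-3.6,0],"angular":[0,0,0]},{"hand":0.5,"offset":[-3.2,-3.6,0],"angular":[0,0,0]},{"hand":0.5,"offset":[0,0,0],"angular":[0,0,0]},{"hand":0.5,"offset":[0,0,0],"angular":[0,0,0]}]'
python3 t.py wrist,scene,top k1
python3 - <<'E'
from h import *
O=np.array([.6111,.2904]); a=np.radians(-95.43); L=np.array([[np.cos(a),np.sin(a)],[-np.sin(a),np.cos(a)]])
for n in('wrist','scene'):
    c,E=snap(n); p=depthpts(c,E); q=(p[...,:2]-O)@L.T*1000; z=p[...,2]; near=(q[...,0]>340)&(q[...,0]<430)&(q[...,1]<-80)&(q[...,1]>-140)
    m=near&(z>.08)&(z<.09); g=q[m]; print(n,m.sum(),g.mean(0).round(1),np.percentile(g,[2,98],axis=0).round(1).tolist(),z[m].mean().round(4))
    m=near&(z>.082)&(z<.09)&(c['color'].max(2)<60); print(m.sum(), q[m].mean(0).round(1))
    m=(abs(q[...,0]-297)<15)&(abs(q[...,1]+58)<15)&(z>.05)&(z<.062); print('hub',m.sum(),q[m].mean(0).round(1))
E
```

```text
time: 48.2
tool_pos: [0.4622, -0.1339, 0.1896]
eef_rot: [0.0, 0.741, 0.672, 0.001]
force: [-0.1, 0.6, -0.3]
opening: 0.501
finger_force: 0.0
t 48.2 tcp [ 0.4622 -0.1339  0.1896] lane [ 436.5 -108.1] tool y -5.61
scene 497 tin lane 272.2 -1.4 r 34.1 world [0.5839 0.0196]
top 445 tin lane 271.7 -3.3 r 33.5 world [0.5821 0.0202]
top 109 tin lane 948.6 -135.4 r 30.7 world [ 0.3866 -0.6411]
wrist 679 [ 395.3 -111.7] [[389.3, -117.7], [401.8, -105.9]] 0.0853
614 [ 395.2 -111.6]
hub 216 [309.8 -64.8]
scene 18 [ 395.1 -110.6] [[388.8, -118.2], [401.1, -105.1]] 0.0857
13 [ 393.9 -110.7]
hub 46 [299.1 -59.6]
```

View pics/k1wrist.png

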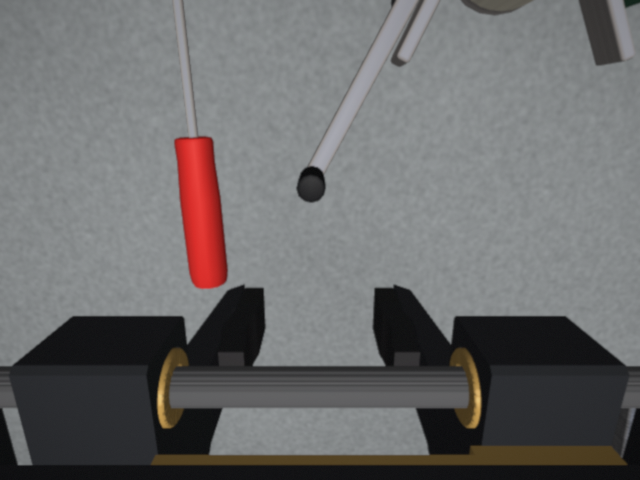

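The knob is at (311,184) in the picture, lane (395,-111). The depth check also shows the last tin has been knocked back to lane x = 272. I push it home again first.

```bash
python3 -m handwheel '[{"hand":0.7,"offset":[2.9,2,0],"angular":[0,0,0]},{"hand":0.7,"offset":[2.9,2,0],"angular":[0,0,0]},{"hand":0.7,"offset":[2.9,2,0],"angular":[0,0,0]},{"hand":0.7,"offset":[2.9,2,0],"angular":[0,0,0]},{"hand":0.7,"offset":[0,0,-3],"angular":[0,0,0]},{"hand":0.7,"offset":[0,0,-3],"angular":[0,0,0]},{"hand":0.7,"offset":[0,0,-2],"angular":[0,0,0]},{"hand":0.7,"offset":[0,0,-1.1],"angular":[0,0,0]},{"hand":0.7,"offset":[0,0,0],"angular":[0,0,0]},{"hand":0.7,"offset":[0,0,0],"angular":[0,0,0]}]'
python3 t.py scene
```

```text
time: 49.45
tool_pos: [0.5787, -0.0534, 0.0985]
eef_rot: [0.0, 0.74, 0.673, 0.0]
force: [0.6, 0.1, -0.5]
opening: 0.299
finger_force: 0.0
t 49.45 tcp [ 0.5787 -0.0534  0.0985] lane [3.453e+02 3.000e-01] tool y -5.47
scene 495 tin lane 272.4 -1.3 r 34.1 world [0.5841 0.0193]
```

```bash
python3 -m handwheel '[{"hand":0.7,"offset":[0.1,1,0],"angular":[0,0,0]},{"hand":0.7,"offset":[0.1,1,0],"angular":[0,0,0]},{"hand":0.7,"offset":[0.1,1,0],"angular":[0,0,0]},{"hand":0.7,"offset":[0.1,1,0],"angular":[0,0,0]},{"hand":0.7,"offset":[0.1,1,0],"angular":[0,0,0]},{"hand":0.7,"offset":[0.1,1,0],"angular":[0,0,0]},{"hand":0.7,"offset":[0.05,0.6,0],"angular":[0,0,0]},{"hand":0.7,"offset":[0,0,0],"angular":[0,0,0]},{"hand":0.7,"offset":[0,0,0],"angular":[0,0,0]}]'
python3 -m handwheel '[{"hand":0.7,"offset":[0.03,0.3,0],"angular":[0,0,0]},{"hand":0.7,"offset":[0,0,0],"angular":[0,0,0]},{"hand":0.7,"offset":[0,0,0],"angular":[0,0,0]}]'
python3 -m handwheel '[{"hand":0.7,"offset":[0.02,0.2,0],"angular":[0,0,0]},{"hand":0.7,"offset":[0,0,0],"angular":[0,0,0]},{"hand":0.7,"offset":[0,0,0],"angular":[0,0,0]}]'
```

```text
time: 50.4
tool_pos: [0.5846, 0.0127, 0.0975]
eef_rot: [-0.0, 0.74, 0.672, -0.0]
force: [-1.0, 1.1, -1.1]
opening: 0.3
finger_force: 0.0
time: 50.7
tool_pos: [0.585, 0.0154, 0.0976]
eef_rot: [-0.0, 0.74, 0.672, 0.0]
force: [0.1, -0.5, -0.5]
opening: 0.298
finger_force: 0.1
time: 51.0
tool_pos: [0.5852, 0.0173, 0.0977]
eef_rot: [0.0, 0.74, 0.672, -0.0]
force: [0.2, -2.3, -1.5]
opening: 0.303
finger_force: 0.9
```

```bash
python3 -m handwheel '[{"hand":0.7,"offset":[0.02,0.2,0],"angular":[0,0,0]},{"hand":0.7,"offset":[0.01,0.1,0],"angular":[0,0,0]},{"hand":0.7,"offset":[0,0,0],"angular":[0,0,0]},{"hand":0.7,"offset":[0,0,0],"angular":[0,0,0]}]'
python3 -m handwheel '[{"hand":0.7,"offset":[-0.1,-1,0],"angular":[0,0,0]},{"hand":0.7,"offset":[-0.1,-1,0],"angular":[0,0,0]},{"hand":0.7,"offset":[-0.2,-2,0],"angular":[0,0,0]},{"hand":0.7,"offset":[0,0,3],"angular":[0,0,0]},{"hand":0.7,"offset":[0,0,4],"angular":[0,0,0]},{"hand":0.5,"offset":[-3,-3,2],"angular":[0,0,0]},{"hand":0.5,"offset":[-4,-2,0],"angular":[0,0,0]},{"hand":0.5,"offset":[0,0,0],"angular":[0,0,0]}]'
python3 e.py scene,top; python3 t.py wrist
```

```text
time: 51.4
tool_pos: [0.5855, 0.0181, 0.0977]
eef_rot: [0.001, 0.74, 0.672, -0.002]
force: [-2.7, -15.2, -1.0]
opening: 0.303
finger_force: 6.8
time: 52.2
tool_pos: [0.5079, -0.0708, 0.1882]
eef_rot: [-0.001, 0.741, 0.671, -0.001]
force: [1.3, -0.8, -0.5]
opening: 0.499
finger_force: 0.0
scene row x min/max [  4.5 266.6] y [-32.9  31.5]
0 524 [38.4  1.3]
1 503 [104.3  -0. ]
2 496 [170.7  -0. ]
3 486 [236.2   1.1]
top row x min/max [ 10.2 265.9] y [-33.7  29.2]
0 428 [38.6 -1.9]
1 418 [104.4  -2.6]
2 427 [170.7  -2.7]
3 429 [236.6  -2.1]
t 52.3 tcp [ 0.5113 -0.0701  0.1882] lane [368.3 -65.3] tool y -5.57
wrist 6475 tin lane 244.6 -0.3 r 31.6 world [0.5876 0.0469]
```

The row is closed at x = 38, 104, 171 and 236 mm. Next I grip the knob and swing the keeper along its arc.

```bash
python3 -m handwheel '[{"hand":0.5,"offset":[-2.4,-1.1,0],"angular":[0,0,0]},{"hand":0.5,"offset":[-2.4,-1.1,0],"angular":[0,0,0]},{"hand":0.5,"offset":[0,0,-2.5],"angular":[0,0,0]},{"hand":0.5,"offset":[0,0,-2.5],"angular":[0,0,0]},{"hand":0.5,"offset":[0,0,-1.4],"angular":[0,0,0]},{"hand":0.5,"offset":[0,0,0],"angular":[0,0,0]},{"hand":0.9,"offset":[0,0,0],"angular":[0,0,0]},{"hand":0.9,"offset":[0,0,0],"angular":[0,0,0]},{"hand":0.9,"offset":[0,0,0],"angular":[0,0,0]},{"hand":0.9,"offset":[0,0,0],"angular":[0,0,0]},{"hand":0.9,"offset":[0,0,0],"angular":[0,0,0]},{"hand":0.9,"offset":[0,0,0],"angular":[0,0,0]}]' 10
python3 -m handwheel '[{"hand":0.9,"offset":[0,0,0],"angular":[0,0,0]},{"hand":0.9,"offset":[0,0,0],"angular":[0,0,0]},{"hand":0.9,"offset":[0,0,0],"angular":[0,0,0]}]'
python3 - <<'E'
from h import *
O=np.array([.6111,.2904]); a=np.radians(-95.43); L=np.array([[np.cos(a),np.sin(a)],[-np.sin(a),np.cos(a)]])
s=state(); t=L@(s['tool_pos'][:2]-O)*1000; r=t-[297,-58]; a0=np.arctan2(r[0],r[1]); print(t.round(1),np.degrees(a0),np.hypot(*r))
A=np.linspace(a0,np.radians(-1.5),15); P=np.c_[297+112*np.sin(A),-58+112*np.cos(A)]; P[0]=t
print((np.diff(P,axis=0)@L/10).round(2).tolist())
E
```

```text
time: 53.55
tool_pos: [0.4637, -0.0917, 0.1241]
eef_rot: [0.0, 0.74, 0.672, 0.0]
force: [-1.2, -0.1, 3.7]
opening: 0.154
finger_force: 10.0
time: 53.85
tool_pos: [0.4637, -0.0917, 0.1241]
eef_rot: [0.0, 0.74, 0.672, 0.0]
force: [-0.7, 0.2, 6.8]
opening: 0.15
finger_force: 10.0
[ 394.3 -110.6] 118.3857033469041 110.62530509336017
[[1.38, -0.94], [1.56, -0.6], [1.63, -0.36], [1.67, -0.11], [1.67, 0.14], [1.63, 0.38], [1.55, 0.62], [1.44, 0.85], [1.3, 1.05], [1.13, 1.23], [0.93, 1.39], [0.72, 1.51], [0.48, 1.6], [0.24, 1.66]]
```

```bash
python3 -m handwheel '[{"hand":0.9,"offset":[1.4,-0.9,0],"angular":[0,0,0]},{"hand":0.9,"offset":[1.55,-0.6,0],"angular":[0,0,0]},{"hand":0.9,"offset":[1.65,-0.35,0],"angular":[0,0,0]},{"hand":0.9,"offset":[1.65,-0.1,0],"angular":[0,0,0]},{"hand":0.9,"offset":[1.65,0.15,0],"angular":[0,0,0]},{"hand":0.9,"offset":[1.65,0.4,0],"angular":[0,0,0]},{"hand":0.9,"offset":[1.55,0.6,0],"angular":[0,0,0]},{"hand":0.9,"offset":[0,0,0],"angular":[0,0,0]}]'
python3 -m handwheel '[{"hand":0.9,"offset":[1.45,0.85,0],"angular":[0,0,0]},{"hand":0.9,"offset":[1.3,1.05,0],"angular":[0,0,0]},{"hand":0.9,"offset":[1.15,1.25,0],"angular":[0,0,0]},{"hand":0.9,"offset":[0.95,1.4,0],"angular":[0,0,0]},{"hand":0.9,"offset":[0.7,1.5,0],"angular":[0,0,0]},{"hand":0.9,"offset":[0.5,1.6,0],"angular":[0,0,0]},{"hand":0.9,"offset":[0,0,0],"angular":[0,0,0]}]'
python3 t.py scene k2
```

```text
time: 54.65
tool_pos: [0.5757, -0.0994, 0.1237]
eef_rot: [0.001, 0.74, 0.673, 0.0]
force: [1.2, -1.7, 4.5]
opening: 0.154
finger_force: 10.0
time: 55.35
tool_pos: [0.6352, -0.0208, 0.1237]
eef_rot: [-0.0, 0.739, 0.673, 0.0]
force: [-0.4, 0.4, 0.8]
opening: 0.155
finger_force: 10.0
t 55.35 tcp [ 0.6352 -0.0208  0.1237] lane [307.6  53.4] tool y -5.36
```

```bash
python3 -m handwheel '[{"hand":0.9,"offset":[0.07,0.6,0],"angular":[0,0,0]},{"hand":0.9,"offset":[0.05,0.5,0],"angular":[0,0,0]},{"hand":0.9,"offset":[0,0.2,0],"angular":[0,0,0]},{"hand":0.9,"offset":[0,0,0],"angular":[0,0,0]}]'
python3 t.py scene
```

```text
time: 55.8
tool_pos: [0.6366, -0.01, 0.1237]
eef_rot: [0.0, 0.74, 0.672, 0.001]
force: [4.0, -0.5, -1.9]
opening: 0.151
finger_force: 10.0
t 55.8 tcp [ 0.6366 -0.01    0.1237] lane [296.7  53.8] tool y -5.49
```

```bash
python3 -m handwheel '[{"hand":0.9,"offset":[0.0,0.2,0],"angular":[0,0,0]},{"hand":0.9,"offset":[0,0.2,0],"angular":[0,0,0]},{"hand":0.9,"offset":[0,0,0],"angular":[0,0,0]},{"hand":0.9,"offset":[0,0,0],"angular":[0,0,0]}]'
python3 -m handwheel '[{"hand":0.5,"offset":[0,0,0],"angular":[0,0,0]},{"hand":0.5,"offset":[0,0,0],"angular":[0,0,0]},{"hand":0.5,"offset":[0,0,0],"angular":[0,0,0]},{"hand":0.5,"offset":[0,0,0],"angular":[0,0,0]},{"hand":0.5,"offset":[0,0,2],"angular":[0,0,0]},{"hand":0.5,"offset":[0,0,3],"angular":[0,0,0]},{"hand":0.5,"offset":[0,0,3],"angular":[0,0,0]},{"hand":0.5,"offset":[0,-4,0],"angular":[0,0,0]},{"hand":0.5,"offset":[0,-4,0],"angular":[0,0,0]},{"hand":0.5,"offset":[0,-4,0],"angular":[0,0,0]},{"hand":0.5,"offset":[0,0,0],"angular":[0,0,0]}]'
python3 e.py scene,top; python3 t.py wrist fin
python3 - <<'E'
from h import *
O=np.array([.6111,.2904]); a=np.radians(-95.43); L=np.array([[np.cos(a),np.sin(a)],[-np.sin(a),np.cos(a)]])
for n in('wrist','scene'):
    c,E=snap(n); p=depthpts(c,E); q=(p[...,:2]-O)@L.T*1000; z=p[...,2]
    m=(abs(q[...,0]-300)<30)&(abs(q[...,1]-54)<20)&(z>.08)&(z<.09); print(n,'knob',m.sum(),q[m].mean(0).round(1))
    m=(abs(q[...,0])<30)&(abs(q[...,1])<40)&(z>.165)&(z<.19); print('gate top',m.sum(),q[m].mean(0).round(1),z[m].max().round(4))
E
```

```text
time: 56.25
tool_pos: [0.6368, -0.008, 0.1238]
eef_rot: [0.002, 0.741, 0.672, -0.0]
force: [5.4, -8.8, -3.5]
opening: 0.152
finger_force: 10.0
time: 57.35
tool_pos: [0.6359, -0.1303, 0.2035]
eef_rot: [0.0, 0.742, 0.671, -0.0]
force: [1.3, 0.2, 0.6]
opening: 0.5
finger_force: 0.0
scene row x min/max [  4.3 266. ] y [-33.1  31.4]
0 523 [38.1  1.2]
1 500 [ 1.043e+02 -1.000e-01]
2 498 [170.6   0. ]
3 488 [236.3   1. ]
top row x min/max [  5.3 265.9] y [-33.8  29.4]
0 427 [38.7 -1.7]
1 421 [104.4  -2.6]
2 429 [170.9  -3. ]
3 427 [236.5  -1.9]
t 57.45 tcp [ 0.636  -0.1263  0.2036] lane [412.5  64.2] tool y -5.57
wrist knob 826 [298.  54.]<stdin>:6: RuntimeWarning: Mean of empty slice.
  ret = um.true_divide(
Traceback (most recent call last):
ValueError: zero-size array to reduction operation maximum which has no identity
```

View pics/finwrist.png

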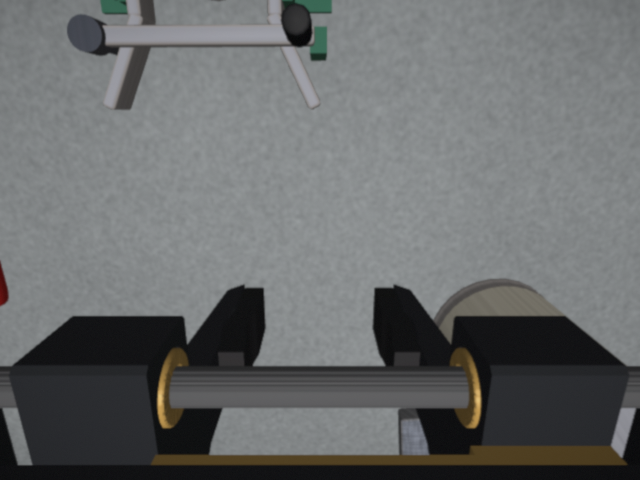

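The wrist view shows the bar from the hub at (87,34) to the knob at (297,25), square across the mouth. The knob is at lane x = 298, so the keeper angle is about 0.01 rad. The row is still closed. I check the gate once more and hand in.

```bash
python3 - <<'E'
from h import *
O=np.array([.6111,.2904]); a=np.radians(-95.43); L=np.array([[np.cos(a),np.sin(a)],[-np.sin(a),np.cos(a)]])
c,E=snap('scene'); p=depthpts(c,E); q=(p[...,:2]-O)@L.T*1000; z=p[...,2]
m=(abs(q[...,0])<30)&(abs(q[...,1])<60)&(z>.17)&(z<.19); ok=m.sum()>20
print(m.sum(),q[m].mean(0).round(1),np.percentile(q[m][:,1],[2,98]),z[m].max())
if ok and abs(z[m].max()-.18)<.006: print(sign_off())
E
```

```text
132 [2.  3.5] [-33.73901059  34.55708779] 0.18467825232264867
the job is handed in; nothing more can be done
None
```

I handed the job in at about 57 s; the hand-in gave no verdict, but my last checks showed the gate locked on both screws, all four tins upright in one closed row against it, and the keeper shut at about 0.01 rad.

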